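Time-stamp the flight strips and close the dispatch box

ROBOT

A 7-joint arm with a two-finger parallel gripper is mounted at the origin on the work surface. World frame = base frame: x ahead of the robot, y to its left, z up, the work surface at z = 0. Lengths are in m, angles in rad, forces in N, time in s.
With the tool pointing down it reaches from about 0.425 to 0.925 m from the base axis. Payload 6.8 kg.
Tool frame: the origin (TCP) lies midway between the tips of the shut fingers; the grasp point (between the pads) lies 19 mm behind it (bot.hold_point_z is the distance from the TCP to the grasp point, in m); z points along the fingers, y is the line along which they close (so a half turn about z gives the same grasp; the last joint's range is limited). The gripper opens to 85 mm and grips with 20 to 120 N. Pads are 22 mm wide; open, the fingers measure 114 mm over their backs; the gripper's body (76 mm by 85 mm) begins 54 mm behind the grasp point. The pads swing forward as they close: fully open they stand 13 mm farther back than shut.
Start: joints at [-1.212, 0.477, 0.022, 1.555, -0.011, 1.109, -0.083], TCP at [0.304, 0.603, 0.231] pointing down, gripper open.
Joint ranges: [-2.96, 2.96], [-0.34, 2.1], [-1.41, 1.46], [0.24, 2.44], [-1.37, 4.51], [0.17, 1.92], [-2.96, 2.96]. Speed limits (rad/s): [2.39, 2.39, 3.14, 3.14, 3.14, 3.14, 3.14].

INTERFACE

Orientations are given as a unit quaternion [w, x, y, z].
In Python, from station import bot gives the robot as it stands. The module is installed in compiled form; this text tells all that it offers.
- The arm moves only by the tool step_arm, never from a script. Its argument "increments" is a list that holds one entry, the list of rows, each a list of 7 numbers: the opening, from -1 (shut) to 1 (fully open), then the shift along the tool's x, y, z in mm, then the turn, a rotation vector about the tool's x, y, z in degrees. In form: [[[grip, x, y, z, ax, ay, az], ...]]. A call has 1 to 10 rows; each row is the pose to reach, as a shift and turn from the pose commanded when the call began, along the tool's axes at that moment; what a row does not reach only later rows make up. A row lasts 1/12 s, in which the tool goes at most 41.7 mm and 7.16 degrees, less where a joint would pass 70% of its speed; a pose out of reach is approached as far as the arm can. A call with a gripper value outside its range is refused whole. The fingers move at their own pace and stop on an object; "force" is the grip in N (left out, the last holds). Time passes only in rows, so rows that repeat a pose let the fingers close. It gives the time, the measured TCP pose, the force, the opening and the grip force at its end, in the units of the state.
- bot.get_obs(): the state, without advancing time (a new reading comes with each control period).
- bot.read_camera(name): name is "side" or "top" or "wrist"; returns a dict with "image" (400x640x3 uint8, red, green, blue), "camera_matrix" (3x3 intrinsics, pixels), "dist" ([k1, k2, p1, p2, k3] as OpenCV has them; the pictures are not rectified), "R" (3x3) and "t" (3): a world point X has camera coordinates R X + t. Camera axes: x right, y down, z forward; pixel columns grow to the right and rows downward; lengths in m; the calibration is good to about 2 mm. A picture is of the moment at which its call begins. There is no depth.
- bot.hand_in(): hands the job in; it is judged then, once.
The state is a dict: "t": time; "q": joint angles; "joint_vel": joint speeds; "joint_torque": joint torques, N m; "eef_pos": TCP position; "tool_rot": TCP orientation; "contact_force": force on the tool from outside, world axes, zero at the start; "torque": the same for the moment, N m; "gripper_width": opening from 0.0 (shut) to 1.0 (fully open); "grasp_force": force on a finger pad.
Only numpy, scipy, OpenCV 4.12 (cv2) and the standard library are available. Lean on these libraries where they do the work, as an engineer would, in place of code of your own. Each camera call takes 0.05 s, during which the arm holds its last target. There are 200 camera calls.

TASK

Press the time stamp's open ribbon cover down until it holds shut, then time-stamp every flight strip holder waiting on the bench, blue first, then yellow, then green (a colour may be missing): lay the holder flat in the stamp's bed, pushed back against the end stop, press the red plunger head fully down to its stop, then take the holder out and lay it in the dispatch box. When all are in, press the box lid down until it holds shut, and leave everything else on the bench where it stands.

Things in the scene. Friction and masses are not known exactly. Their poses are not given: they have to be found in the camera images.
- strip_blue: blue plastic flight strip holder, a flat bar 200 x 28 x 16 mm (x, y, z), 70 g, the same at both ends, white stamping field on top 75 mm either side of the middle. Origin at the centre of its underside, x along its length, z up. Absent in some runs (None).
- strip_yellow: yellow plastic flight strip holder, otherwise as strip_blue.
- strip_green: green plastic flight strip holder, otherwise as strip_blue.
- stamp: fixed bench time stamp. Origin at bench level under the middle of a properly loaded holder; x runs along the bed to the grey housing (roughly to the robot's right). Base plate 300 x 90 mm, 20 mm high, x=-100 to 200 mm. Housing 80 mm wide, x=100 to 200 mm, top 115 mm above the bench; its face at x=100 mm is the end stop. The holder lies along x on the plate, slid in along +x from the open end.
- stamp_bed (a point): where the middle of a properly loaded holder's underside belongs, on the plate 20 mm above the bench; axes as stamp. Over the bed at x=45 to 100 mm is an overhang 80 mm wide, underside 66 mm and top 115 mm above the bench (the die under it hangs to 56 mm when up). At x=50 to 100 mm two rails 10 mm high and 12 mm thick stand 40 mm apart, the holder's end between them.
- plunger (a joint): travel of the stamp's spring plunger, m: 0 up, 0.018 fully down on its stop; the spring pushes back with about 2.5 N at the top and 10 N at the stop and returns it when let go.
- plunger_top (a point): centre of the top of the red mushroom plunger head (48 mm across, flat top 36 mm across), at x=75 mm on the stamp, 150 mm above the bench when up, 132 mm when fully down.
- stamp_die (a point): underside of the brass die carried by the plunger, at x=75 mm on the stamp; 56 mm above the bench when up, 38 mm when down, which is 2 mm above a loaded holder's top.
- ribbon_cover (a joint): angle of the stamp's green ribbon cover, rad: 0 shut, 1.3 fully open (start). Hinge along the stamp's y at x=195 mm, 118 mm above the bench; shut, the cover (83 x 76 x 5 mm) lies from the hinge towards the plunger (to x=112 mm), top at 123 mm. A spring pushes it open (under 2 N at its edge); in the last 0.15 rad a ball catch resists (a few newtons), then holds it shut.
- ribbon_cover_edge (a point): middle of the cover's free edge, on its outer (upper when shut) face, 83 mm from the hinge.
- dispatch_box: fixed open-topped blue metal box, 250 x 210 x 60 mm outside (x, y, z), walls and floor 5 mm, so 240 x 200 mm inside. Origin at the centre of its underside; x along its length (roughly to the robot's right), the lid's hinge on its +x end.
- box_lid (a joint): angle of the dispatch box's aluminium lid, rad: 0 shut, 1.3 fully open (start). Hinge along the box's y at x=125 mm, 62 mm above the bench; the lid is 250 x 210 x 5 mm; shut, its top is at 67 mm. A spring pushes it open (under 2 N at its edge); in the last 0.06 rad a ball catch on the +y side wall resists (a few newtons), then holds it shut.
- box_lid_edge (a point): middle of the lid's free edge, on its outer (upper when shut) face by a red tab, 250 mm from the hinge.
- canister: chrome screw-top canister, 76 mm across, 109 mm high, origin under its centre; leave alone.
- radio_knob: beige radio knob, 54 mm across, 28 mm high, origin under its centre; leave alone.
- pencil_tray: wooden pencil tray, 80 x 200 x 28 mm, origin under its centre; leave alone.
- plumb_bob: brass plumb bob lying on its side, 100 mm long, 42 mm thick, origin under its centre; leave alone.
- brown_bottle: brown glass bottle, 60 mm across, 150 mm high, origin under its centre; leave alone.
- mug: white mug, 80 mm across, 90 mm high, origin under its centre; leave alone.

How it is judged:
By the outcome, as a careful person would: the job done as asked, in the order asked, and still so for the second after the job is handed in, with the robot touching nothing.
Of strip_blue, strip_yellow, strip_green only 2 to 3 are there at a start; the rules pass over those that are not, and their reading is None.
At some moment in a run one of strip_blue, strip_yellow, strip_green may be knocked a few centimetres aside while the robot is not near it.
Once in a run the grip may slacken for a moment while it holds something.
It also fails if it takes over 210 s, if anything falls off the work surface, if the arm or the gripper's body presses on something with over 40 N, if the wrist force passes 120 N, or if a joint passes its speed limit or range.

## Working session

There is one attempt and no reset: what is moved stays moved. The work goes in short steps, Python scripts to look and compute and a tool call to move; the robot and the scene stay as the last step left them, time stands still between calls to the robot, and variables do not carry over. Pictures are saved under pics/ and viewed, at most 14 in all, crops included, and the job is handed in when it is done.

Besides the shell and the picture viewer there is one more tool, called as name(argument=value, ...) on one line, values as JSON. step_arm: Moves the arm, as the interface text tells. Its arguments: {"type":"object","properties":{"increments":{"type":"array"},"force":{"type":"number"}},"required":["increments"]}

```bash
mkdir -p pics; cat > h.py <<'E'
import numpy as np, cv2
from scipy.spatial.transform import Rotation as Ro
from station import bot
def cam(n,save=None):
    c=bot.read_camera(n)
    c={k:(np.array(v) if k!='image' else v) for k,v in c.items()}
    if save: cv2.imwrite(f'pics/{save}.png',c['image'][:,:,::-1])
    return c
def ray(c,uv):
    p=cv2.undistortPoints(np.array(uv,float).reshape(-1,1,2),c['camera_matrix'],c['dist']).reshape(-1,2)
    d=np.c_[p,np.ones(len(p))]@c['R']; return -c['R'].T@c['t'], d
def onz(c,uv,z):
    o,d=ray(c,uv); return o+d*((z-o[2])/d[:,2])[:,None]
def tri(c1,u1,c2,u2):
    o1,d1=ray(c1,u1);o2,d2=ray(c2,u2);d1=d1[0];d2=d2[0]
    s=np.linalg.lstsq(np.c_[d1,-d2],o2-o1,rcond=None)[0]
    a=o1+d1*s[0];b=o2+d2*s[1]; return (a+b)/2,np.linalg.norm(a-b)
def proj(c,X):
    return cv2.projectPoints(np.array(X,float).reshape(-1,3),cv2.Rodrigues(c['R'])[0],c['t'],c['camera_matrix'],c['dist'])[0].reshape(-1,2)
def mask(c,h0,h1,s0=100,v0=50):
    m=cv2.inRange(cv2.cvtColor(c['image'],cv2.COLOR_RGB2HSV),(h0,s0,v0),(h1,255,255))
    return m
def blobs(m,amin=60):
    out=[]
    for k in sorted(cv2.findContours(m,cv2.RETR_EXTERNAL,cv2.CHAIN_APPROX_NONE)[0],key=cv2.contourArea,reverse=True):
        if cv2.contourArea(k)>=amin: out.append((cv2.contourArea(k),cv2.minAreaRect(k),k))
    return out
def pose():
    o=bot.get_obs(); w,x,y,z=o['tool_rot']; return np.array(o['eef_pos']),Ro.from_quat([x,y,z,w]),o
def go(target,yaw=None):
    "shift (mm) & turn (deg) in tool axes to reach world target; yaw = heading of tool x axis for down pointing tool"
    p,R,o=pose(); d=R.inv().apply(np.array(target)-p)*1000
    r=np.zeros(3)
    if yaw is not None:
        T=Ro.from_matrix(np.array([[np.cos(yaw),np.sin(yaw),0],[np.sin(yaw),-np.cos(yaw),0],[0,0,-1.]]).T)
        r=(R.inv()*T).as_rotvec(degrees=True)
    return d.round(1),r.round(2)
E
python3 - <<'E'
from h import *
for n in('top','side','wrist'):
    c=cam(n,n+'0'); print(n,-c['R'].T@c['t'])
p,R,o=pose();print(p,R.as_matrix().round(3),o['gripper_width'],bot.hold_point_z,o['t'])
E
```

```text
top [ 0.5065036  -0.03353649  1.49884227]
side [ 0.03003619 -0.649531    0.73299258]
wrist [0.23137191 0.63814734 0.37340905]
[0.30356461 0.60238504 0.2305393 ] [[-0.893  0.45  -0.001]
 [ 0.45   0.893 -0.001]
 [-0.    -0.001 -1.   ]] 1.0004327088941392 0.0187 0.15
```

View pics/top0.png

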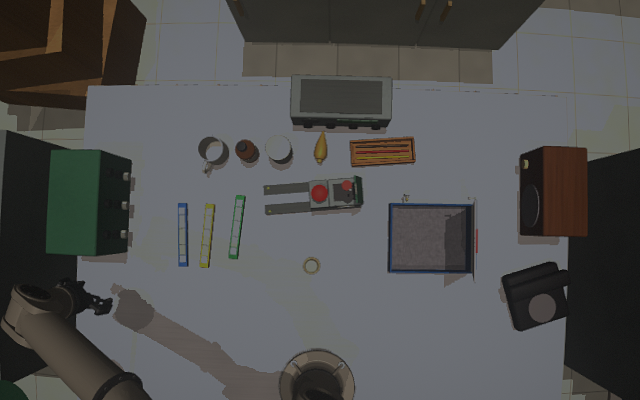

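View pics/side0.png

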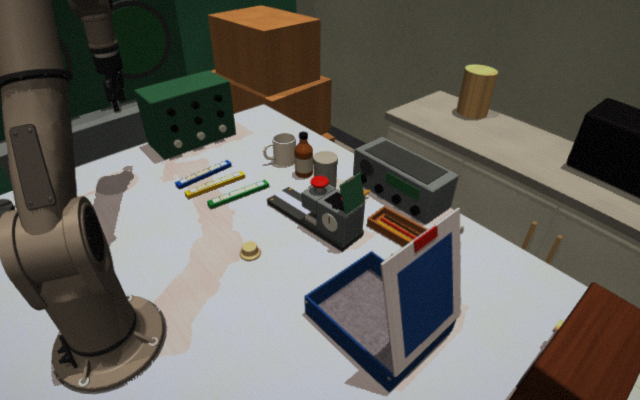

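Top view: the strips stand at about (183,234) blue, (207,235) yellow and (237,227) green. The plunger is at (320,193), the box centre at (430,238) and the lid tab at (477,241). The side view shows the same objects, with the cover and lid open.

```bash
python3 - <<'E'
from h import *
t=cam('top');s=cam('side')
rng={'blue':(100,130),'yellow':(20,34),'green':(50,80),'red':(0,6)}
for n,(a,b) in rng.items():
    for nm,c in(('top',t),('side',s)):
        m=cv2.morphologyEx(mask(c,a,b,110,40),cv2.MORPH_CLOSE,np.ones((5,5)))
        for A,r,k in blobs(m,30)[:7]:
            print(n,nm,int(A),np.round(r[0],1),np.round(r[1],1),round(r[2]),end=' ')
            if n!='red' and nm=='top': 
                q=onz(t,cv2.boxPoints(r),0.016); e=q[1]-q[0];f=q[2]-q[1]
                print(q.mean(0).round(4),np.linalg.norm(e).round(3),np.linalg.norm(f).round(3),end='')
            print()
im=cv2.resize(t['image'][140:290,160:490],None,fx=2.4,fy=2.4,interpolation=cv2.INTER_CUBIC)
im=np.clip(im.astype(float)*1.6,0,255).astype('uint8');cv2.imwrite('pics/c1.png',im[:,:,::-1])
im=cv2.resize(s['image'][140:390,240:480],None,fx=2.4,fy=2.4,interpolation=cv2.INTER_CUBIC);cv2.imwrite('pics/c2.png',im[:,:,::-1])
E
```

```text
blue top 163 [430.5 237.5] [69. 81.] 90 [ 0.476  -0.3393  0.016 ] 0.255 0.215
blue top 57 [182. 234.] [62.  8.] 90 [0.4659 0.4393 0.016 ] 0.026 0.195
blue side 4175 [425.2 295. ] [121.1  53.8] 89 
blue side 2804 [374.5 316. ] [126.6  91.2] 45 
blue side 176 [203.2 173.9] [ 7.1 57.9] 66 
yellow top 91 [320.5 146.9] [ 5.3 30.2] 9 [0.75   0.0107 0.016 ] 0.096 0.017
yellow top 74 [206.5 235.3] [ 8.9 63.6] 6 [0.4643 0.3601 0.016 ] 0.199 0.028
yellow top 39 [382. 157.] [ 2.  52.1] 88 [ 0.7231 -0.1822  0.016 ] 0.163 0.006
yellow side 215 [214.6 184.2] [ 7.9 62.3] 70 
green side 4057 [214.5  51.5] [103. 161.] 90 
green side 510 [352.1 193.1] [37.9 20.6] 82 
green side 277 [402.  185.5] [38.4  9.4] 29 
green side 185 [237.9 193.6] [ 7.7 62.6] 69 
green side 165 [  5.5 179. ] [11. 28.] 0 
red top 199 [319. 193.] [16. 16.] 90 
red top 67 [346.5 185. ] [9.2 9.2] 45 
red top 37 [382.  151.2] [ 2.2 52.1] 88 
red side 321 [407.6 235.9] [57.9 27.8] 8 
red side 171 [319.5 181. ] [14.8 14.8] 45
```

View pics/c1.png

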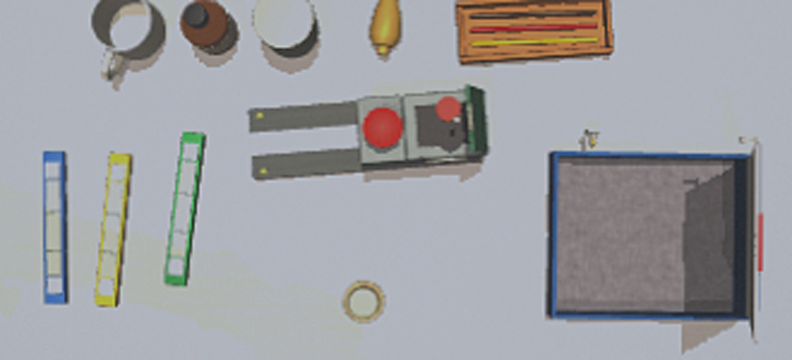

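View pics/c2.png

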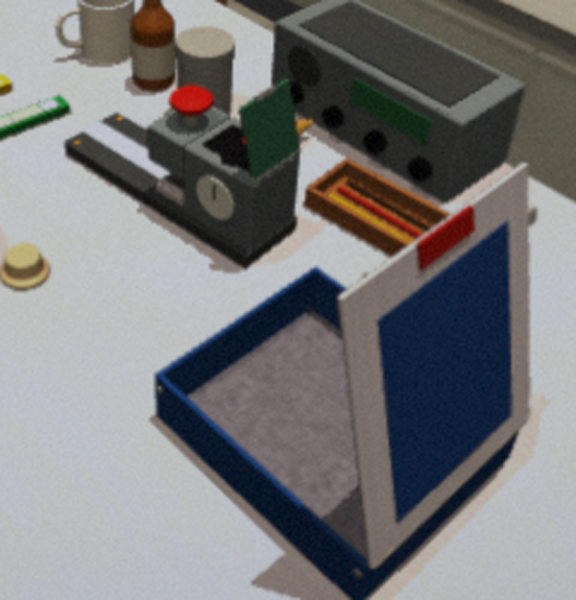

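The crops show the U-shaped dark bed opening left of the housing, the ribbon cover standing at its right end, and the lid leaning over the box's right end. Next I'll triangulate the key points.

```bash
python3 - <<'E'
from h import *
t=cam('top');s=cam('side')
def T(n,a,b): print(n,*[x.round(4) for x in tri(t,[a],s,[b])])
T('plunger',(319,193),(319.5,182))
T('yellow',(206.5,235.3),(214.6,184.2))
T('green',(237,227),(237.9,193.6))
T('blue',(182.5,234.3),(203.2,173.9))
C=lambda x,y:(160+x/2.4,140+y/2.4)
S=lambda x,y:(240+x/2.4,140+y/2.4)
T('lid tab top',C(761,241),S(446,234))
T('bed corner near',C(254,179),S(67,148))
T('box nearleft top corner',C(549,318),S(157,378))
T('box farleft top',C(551,153),S(318,271))
T('cover edge mid',C(472,121),S(268,103))
P=onz(t,[C(249,109),C(254,179)],0.02);print('plate end',P.round(4))
P=onz(t,[C(551,153),C(549,318)],0.06);print('box end',P.round(4))
for h,a,b in(('blue',100,130),('yellow',20,34),('green',35,85)):
    m=mask(t,a,b,60,30); m[:190]=0;m[280:]=0;m[:,:170]=0;m[:,255:]=0
    m=cv2.morphologyEx(m,cv2.MORPH_CLOSE,np.ones((7,7)))
    A,r,k=blobs(m,20)[0];q=onz(t,k.reshape(-1,2),0.016)[:,:2]
    rr=cv2.minAreaRect(q.astype('float32'));print(h,rr)
E
```

```text
plunger [0.5984 0.0069 0.1379] 0.0027
yellow [0.4635 0.3638 0.0024] 0.0008
green [0.4923 0.2667 0.0055] 0.0015
blue [0.4638 0.4419 0.0029] 0.0016
lid tab top [ 0.4771 -0.4012  0.2954] 0.0013
bed corner near [0.5368 0.1747 0.0056] 0.0059
box nearleft top corner [ 0.3708 -0.2085  0.0488] 0.0068
box farleft top [ 0.5796 -0.208   0.0498] 0.0102
cover edge mid [ 0.6063 -0.0993  0.1873] 0.0069
plate end [[0.6245 0.1839 0.02  ]
 [0.5341 0.1744 0.02  ]]
box end [[ 0.5755 -0.2031  0.06  ]
 [ 0.3692 -0.2051  0.06  ]]
blue ((0.4644175171852112, 0.4375637471675873), (0.19812776148319244, 0.029318127781152725), 2.0660948753356934)
yellow ((0.4643041491508484, 0.3600921928882599), (0.028857367113232613, 0.1987895667552948), 85.81005096435547)
green ((0.494562566280365, 0.2669849395751953), (0.02932060696184635, 0.1984407901763916), 85.22109985351562)
```

```bash
cat >> h.py <<'E'
O=np.array([0.5898,0.0796]);A=np.deg2rad(96)      # stamp origin, tool yaw on stamp (tool x = -stamp x)
def st(x,y,z,o=None,a=None):
    o=O if o is None else o; a=A if a is None else a
    xs=-np.array([np.cos(a),np.sin(a)]);ys=np.array([-xs[1],xs[0]])
    return np.r_[o+x*xs+y*ys,z]
E
python3 - <<'E'
from h import *
print(go([0.6,-0.02,0.36],A))
E
```

```text
(array([-544.8, -422.8, -128.7]), array([-2.000e-02,  1.000e-02,  5.725e+01]))
```

step_arm(increments=[[[1, 0, 0, -40, 0, 0, 0], [1, 0, 0, -80, 0, 0, 0], [-1, -40, -31, -118, 0, 0, 7], [-1, -80, -62, -130, 0, 0, 14], [-1, -545, -423, -130, 0, 0, 57], [-1, -545, -423, -130, 0, 0, 57], [-1, -545, -423, -130, 0, 0, 57], [-1, -545, -423, -130, 0, 0, 57], [-1, -545, -423, -130, 0, 0, 57], [-1, -545, -423, -130, 0, 0, 57]]])

```text
t: 1.18
eef_pos: [0.4427, 0.3097, 0.3553]
tool_rot: [-0.0, 0.67, 0.743, 0.0]
contact_force: [0.6, 1.2, -0.1]
gripper_width: 0.001
grasp_force: 0.0
```

```bash
python3 -c "
from h import *
p,R,o=pose();print(p,o['t'],go([0.6,-0.02,0.36],A))"
```

```text
[0.44271216 0.30965044 0.35531167] 1.1833 (array([-344.1,  122.4,   -4.9]), array([ 0.02, -0.04, -0.07]))
```

step_arm(increments=[[[-1, -344, 122, 0, 0, 0, 0], [-1, -344, 122, 0, 0, 0, 0], [-1, -344, 122, 0, 0, 0, 0], [-1, -344, 122, 0, 0, 0, 0], [-1, -344, 122, 0, 0, 0, 0], [-1, -344, 122, 0, 0, 0, 0], [-1, -344, 122, 0, 0, 0, 0], [-1, -344, 122, 0, 0, 0, 0], [-1, -344, 122, 0, 0, 0, 0], [-1, -344, 122, 0, 0, 0, 0]]])

```text
t: 2.02
eef_pos: [0.6024, -0.0255, 0.3553]
tool_rot: [0.002, 0.671, 0.741, -0.001]
contact_force: [-1.0, -0.7, -0.7]
gripper_width: 0.001
grasp_force: 0.0
```

```bash
python3 - <<'E'
from h import *
p,R,o=pose();print(p,R.as_matrix().round(3))
w=cam('wrist')
pts={'plunger':st(.075,0,.15),'c1':st(-.1,.045,.02),'c2':st(-.1,-.045,.02),'h1':st(.1,.04,.115),'h2':st(.1,-.04,.115),'ov1':st(.045,.04,.115),'ov2':st(.045,-.04,.115),'edge':st(.173,0,.198),'rail':st(.05,.02,.03),'rail2':st(.05,-.02,.03)}
im=w['image'].copy()
for k,v in pts.items():
    u=proj(w,v)[0];print(k,u.round(1)); cv2.drawMarker(im,tuple(int(a) for a in u),(255,0,255),cv2.MARKER_CROSS,9,1)
cv2.imwrite('pics/w1.png',np.clip(im[:,:,::-1]*1.4,0,255))
E
```

```text
[ 0.60237894 -0.02549725  0.35529817] [[-0.099  0.995  0.001]
 [ 0.995  0.099 -0.004]
 [-0.004  0.001 -1.   ]]
plunger [319.9 144. ]
c1 [352.    3.3]
c2 [286.5   3.8]
h1 [351.8 159.8]
h2 [288.3 160.2]
ov1 [352.9 114.8]
ov2 [286.6 115.2]
edge [320.4 241.8]
rail [333.5 115.3]
rail2 [306.4 115.5][ WARN:0@2.828] global loadsave.cpp:1063 imwrite_ Unsupported depth image for selected encoder is fallbacked to CV_8U.
```

View pics/w1.png

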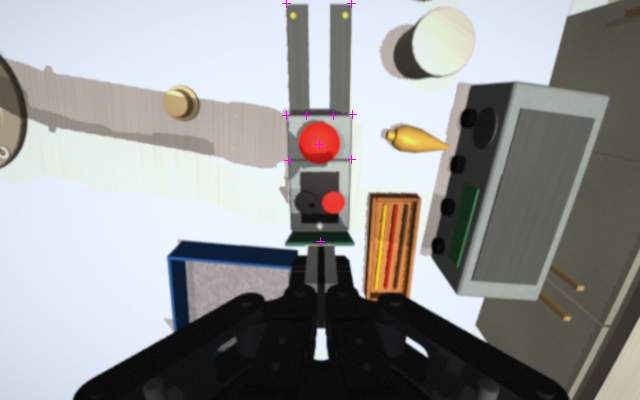

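The wrist view matches my stamp model within about 2 px: plunger at (319,142), bed end corners at (287,4) and (352,4), cover edge at (320,241). So the stamp pose is good, and I'll start with the cover.

```bash
python3 -c "
from h import *
p,R,o=pose();print(go(st(.22,0,.25),A))"
```

```text
(array([-117.8,   -1. ,  105.3]), array([ 0.01,  0.12, -0.14]))
```

step_arm(increments=[[[-1, -39, 0, 20, 0, 0, 0], [-1, -79, 0, 40, 0, 0, 0], [-1, -118, -1, 60, 0, 0, 0], [-1, -118, -1, 105, 0, 0, 0], [-1, -118, -1, 125, 0, 0, 0], [-1, -118, -1, 145, 0, 0, 0], [-1, -118, -1, 165, 0, 0, 0], [-1, -118, -1, 170, 0, 0, 0], [-1, -118, -1, 170, 0, 0, 0]]])

```text
t: 2.82
eef_pos: [0.6122, -0.1328, 0.1835]
tool_rot: [-0.002, 0.667, 0.745, -0.001]
contact_force: [0.3, -0.3, -0.1]
gripper_width: 0.003
grasp_force: 0.0
```

```bash
python3 -c "
from h import *
p,R,o=pose();print(go(st(.193,0,.185),A),go(st(.138,0,.12),A),o['contact_force'])"
```

```text
(array([20.6,  0.1, -1.5]), array([-0.18, -0.07,  0.37])) (array([75.5,  0.6, 63.6]), array([-0.18, -0.07,  0.37])) [ 0.25404044 -0.25212849 -0.12711884]
```

step_arm(increments=[[[-1, 21, 0, -1, 0, 0, 0], [-1, 41, 0, 5, 0, 0, 0], [-1, 57, 0, 18, 0, 0, 0], [-1, 69, 0, 35, 0, 0, 0], [-1, 74, 0, 47, 0, 0, 0], [-1, 75, 0, 54, 0, 0, 0], [-1, 76, 0, 60, 0, 0, 0], [-1, 76, 0, 62, 0, 0, 0], [-1, 76, 0, 62, 0, 0, 0]]])

```text
t: 3.57
eef_pos: [0.6049, -0.0593, 0.1233]
tool_rot: [0.0, 0.668, 0.745, 0.0]
contact_force: [-0.7, 0.4, 1.0]
gripper_width: 0.003
grasp_force: 0.1
```

step_arm(increments=[[[-1, 0, 0, 3, 0, 0, 0], [-1, 0, 0, 4, 0, 0, 0]]])

```text
t: 3.73
eef_pos: [0.6056, -0.0595, 0.122]
tool_rot: [0.0, 0.668, 0.744, 0.001]
contact_force: [-9.4, 5.0, 29.2]
gripper_width: 0.003
grasp_force: 14.6
```

step_arm(increments=[[[-1, 0, 0, -30, 0, 0, 0], [-1, 0, 0, -70, 0, 0, 0], [-1, 0, 0, -110, 0, 0, 0], [-1, 0, 0, -130, 0, 0, 0], [-1, 0, 0, -130, 0, 0, 0]]])

```text
t: 4.15
eef_pos: [0.6077, -0.061, 0.255]
tool_rot: [0.004, 0.668, 0.744, 0.003]
contact_force: [-0.2, -0.1, -0.0]
gripper_width: 0.002
grasp_force: 0.0
```

```bash
cat >> h.py <<'E'
RNG={'blue':(100,130),'yellow':(20,34),'green':(35,85)}
def strip(n,z=0.016,c=None,box=(170,190,255,280)):
    c=c or cam('top');a,b=RNG[n];m=mask(c,a,b,60,30);x0,y0,x1,y1=box
    k=np.zeros_like(m);k[y0:y1,x0:x1]=1;m=cv2.morphologyEx(m*k,cv2.MORPH_CLOSE,np.ones((7,7)))
    q=onz(c,blobs(m,20)[0][2].reshape(-1,2),z)[:,:2]
    r=cv2.minAreaRect(q.astype('float32'));e=cv2.boxPoints(r)
    d=[e[1]-e[0],e[2]-e[1]];l=max(d,key=np.linalg.norm);th=np.arctan2(l[1],l[0])%np.pi
    return np.array(r[0]),th,sorted(r[1])
E
python3 - <<'E'
from h import *
p,R,o=pose();print(p,o['t'],o['contact_force'])
w=cam('wrist','w2');t=cam('top')
for n in RNG:
    c,th,s=strip(n,c=t);print(n,c,np.rad2deg(th),s)
    if n=='blue':
        y=th if th>np.pi/2 else th+np.pi
        g=c+0.04*np.array([np.cos(y),np.sin(y)]);print(g,np.rad2deg(y),go(np.r_[g,0.26],y))
E
```

```text
[ 0.60768541 -0.06104149  0.25503792] 4.15 [-0.1800369  -0.12283699 -0.04102276]
blue [0.46441752 0.43756375] 2.0660925 [0.029318127781152725, 0.19812776148319244]
[0.42444352 0.43612165] 182.06609 (array([ 512.7, -125.9,  -10.5]), array([ 8.000e-02,  1.100e-01, -8.586e+01]))
yellow [0.46430615 0.36008608] 175.78722 [0.028821080923080444, 0.19879253208637238]
green [0.49431813 0.26658958] 174.6262 [0.029352275654673576, 0.1989208161830902]
```

View pics/w2.png

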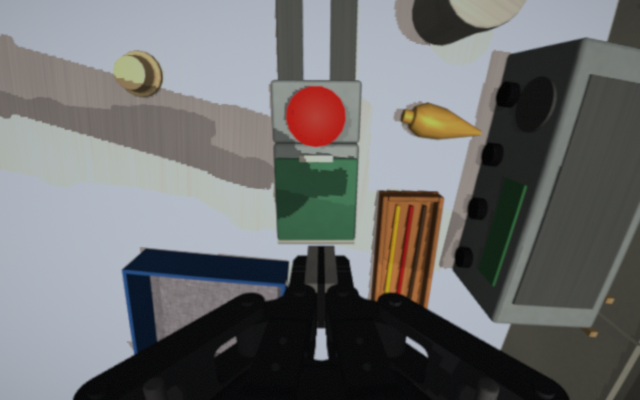

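The wrist view shows the green cover flat over the housing at (316,198), so it's held shut. Next is the blue holder.

step_arm(increments=[[[0.1, 513, -126, -30, 0, 0, -86], [0.1, 513, -126, -10, 0, 0, -86], [0.1, 513, -126, -10, 0, 0, -86], [0.1, 513, -126, -10, 0, 0, -86], [0.1, 513, -126, -10, 0, 0, -86], [0.1, 513, -126, -10, 0, 0, -86], [0.1, 513, -126, -10, 0, 0, -86], [0.1, 513, -126, -10, 0, 0, -86], [0.1, 513, -126, -10, 0, 0, -86], [0.1, 513, -126, -10, 0, 0, -86]], [[0.1, 0, 0, 0, 0, 0, 0]]])

```text
invalid input at $.increments: expected 1 entry
```

```bash
python3 - <<'E'
from h import *
p,R,o=pose();print(p,o['t'],o['gripper_width'],go([.4244,.4361,.26],np.deg2rad(182)))
E
```

```text
[ 0.60506818 -0.05992295  0.24999362] 4.25 0.002355395017638885 (array([ 512.6, -126. ,  -10.5]), array([ 8.00e-02,  1.10e-01, -8.58e+01]))
```

step_arm(increments=[[[0.1, 513, -126, -10, 0, 0, -86], [0.1, 513, -126, -10, 0, 0, -86], [0.1, 513, -126, -10, 0, 0, -86], [0.1, 513, -126, -10, 0, 0, -86], [0.1, 513, -126, -10, 0, 0, -86], [0.1, 513, -126, -10, 0, 0, -86], [0.1, 513, -126, -10, 0, 0, -86], [0.1, 513, -126, -10, 0, 0, -86], [0.1, 513, -126, -10, 0, 0, -86], [0.1, 513, -126, -10, 0, 0, -86]]])

```text
t: 5.08
eef_pos: [0.4602, 0.3332, 0.2553]
tool_rot: [-0.001, 0.103, 0.995, -0.001]
contact_force: [1.1, 0.9, 0.1]
gripper_width: 0.548
grasp_force: 0.0
```

```bash
python3 - <<'E'
from h import *
p,R,o=pose();print(p,o['t'],o['gripper_width'],go([.4244,.4361,.2],np.deg2rad(182)))
E
```

```text
[0.46020129 0.33317057 0.25529723] 5.0833 0.5480087377767126 (array([56. , 93.6, 55.2]), array([ -0.13,  -0.11, -13.78]))
```

step_arm(increments=[[[0.1, 56, 94, 55, 0, 0, -14], [0.1, 56, 94, 55, 0, 0, -14], [0.1, 56, 94, 55, 0, 0, -14], [0.1, 56, 94, 55, 0, 0, -14], [0.1, 56, 94, 55, 0, 0, -14]]])

```text
t: 5.5
eef_pos: [0.4241, 0.4368, 0.1985]
tool_rot: [-0.002, -0.019, 1.0, -0.002]
contact_force: [1.9, -1.3, 0.5]
gripper_width: 0.549
grasp_force: 0.0
```

```bash
python3 - <<'E'
from h import *
w=cam('wrist','w3'); p,R,o=pose()
c,th,s=strip('blue',c=w,box=(0,0,640,400));print(c,np.rad2deg(th),s)
c,th,s=strip('blue');print(c,np.rad2deg(th),s)
print(p,go([.4244,.4361,.02],np.deg2rad(182)))
E
```

```text
[0.46335772 0.43529454] 2.8563294 [0.027880115434527397, 0.19878897070884705]
[0.46450669 0.43875319] 3.2252626 [0.02906743437051773, 0.19836844503879547]
[0.42594625 0.43521006 0.19968182] (array([  2.5,   2.2, 180.7]), array([-0.15, -0.06, -0.19]))
```

View pics/w3.png

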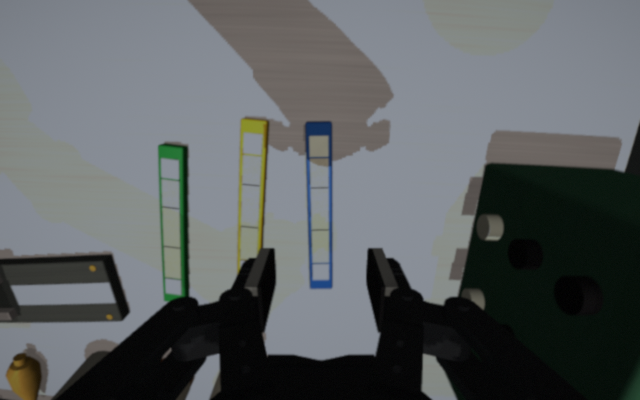

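The wrist view at 0.2 m shows blue whole, from (319,122) to (319,288), and the fitted size of 199x28 mm is right. Lowering over it to grasp.

```bash
python3 - <<'E'
from h import *
p,R,o=pose();print(p,go([.4234,.4338,.002],np.deg2rad(182.9)))
E
```

```text
[0.42714184 0.43445783 0.20065856] (array([  3.6,  -0. , 198.7]), array([-0.15, -0.06, -1.09]))
```

step_arm(increments=[[[0.1, 4, 0, 40, 0, 0, -1], [0.1, 4, 0, 80, 0, 0, -1], [0.1, 4, 0, 120, 0, 0, -1], [0.1, 4, 0, 150, 0, 0, -1], [0.1, 4, 0, 150, 0, 0, -1], [0.1, 4, 0, 150, 0, 0, -1]]])

```text
t: 6.1
eef_pos: [0.4233, 0.4338, 0.0514]
tool_rot: [-0.001, -0.024, 1.0, -0.001]
contact_force: [-0.1, -0.3, 0.9]
gripper_width: 0.552
grasp_force: 0.0
```

```bash
python3 - <<'E'
from h import *
p,R,o=pose();print(p,go([.4234,.4338,.002],np.deg2rad(182.9)))
E
```

```text
[0.42328377 0.43377166 0.05136767] (array([-0.2,  0.2, 49.4]), array([-0.16, -0.08, -0.14]))
```

step_arm(increments=[[[0.1, 0, 0, 25, 0, 0, 0], [0.1, 0, 0, 49, 0, 0, 0], [0.1, 0, 0, 49, 0, 0, 0], [-0.6, 0, 0, 49, 0, 0, 0], [-0.6, 0, 0, 49, 0, 0, 0], [-0.6, 0, 0, 49, 0, 0, 0], [-0.6, 0, 0, 49, 0, 0, 0], [-0.6, 0, 0, 49, 0, 0, 0]]], force=50)

```text
t: 6.77
eef_pos: [0.4243, 0.4372, 0.0057]
tool_rot: [0.001, -0.025, 1.0, 0.001]
contact_force: [-0.5, -1.4, 7.9]
gripper_width: 0.312
grasp_force: 50.5
```

step_arm(increments=[[[-0.6, 0, 0, -30, 0, 0, 0], [-0.6, 0, 0, -70, 0, 0, 0], [-0.6, 0, 0, -110, 0, 0, 0], [-0.6, 0, 0, -150, 0, 0, 0], [-0.6, 0, 0, -190, 0, 0, 0], [-0.6, 0, 0, -190, 0, 0, 0]]])

```text
t: 7.27
eef_pos: [0.4263, 0.4398, 0.2033]
tool_rot: [0.005, -0.025, 1.0, 0.006]
contact_force: [1.0, 1.2, -0.4]
gripper_width: 0.309
grasp_force: 49.6
```

```bash
python3 - <<'E'
from h import *
p,R,o=pose();print(p,o['gripper_width'],go(st(-.115,0,.19),A))
E
```

```text
[0.42633308 0.43976324 0.20334113] 0.3087109503122014 (array([-138.9, -253.2,   11.7]), array([ 1.030e+00, -4.000e-02,  8.686e+01]))
```

step_arm(increments=[[[-0.6, -139, -253, 10, 0, 0, 87], [-0.6, -139, -253, 10, 0, 0, 87], [-0.6, -139, -253, 10, 0, 0, 87], [-0.6, -139, -253, 10, 0, 0, 87], [-0.6, -139, -253, 10, 0, 0, 87], [-0.6, -139, -253, 10, 0, 0, 87], [-0.6, -139, -253, 10, 0, 0, 87], [-0.6, -139, -253, 10, 0, 0, 87], [-0.6, -139, -253, 10, 0, 0, 87], [-0.6, -139, -253, 10, 0, 0, 87]]])

```text
t: 8.1
eef_pos: [0.575, 0.1893, 0.184]
tool_rot: [0.0, 0.568, 0.823, 0.001]
contact_force: [-0.3, 0.3, -0.2]
gripper_width: 0.312
grasp_force: 49.5
```

```bash
python3 - <<'E'
from h import *
p,R,o=pose();print(p,o['gripper_width'],go(st(-.115,0,.09),A))
E
```

```text
[0.57501472 0.18932987 0.18397436] 0.3122524768781464 (array([ 3.3,  4.1, 94. ]), array([ 0.09, -0.05, 14.8 ]))
```

Turn the rest in place, then a look before lowering.

step_arm(increments=[[[-0.6, 3, 4, 20, 0, 0, 15], [-0.6, 3, 4, 40, 0, 0, 15], [-0.6, 3, 4, 60, 0, 0, 15], [-0.6, 3, 4, 94, 0, 0, 15], [-0.6, 3, 4, 94, 0, 0, 15], [-0.6, 3, 4, 94, 0, 0, 15]]])

```text
t: 8.6
eef_pos: [0.576, 0.1944, 0.0886]
tool_rot: [-0.001, 0.667, 0.745, -0.001]
contact_force: [0.8, -1.1, -0.8]
gripper_width: 0.307
grasp_force: 49.5
```

```bash
python3 - <<'E'
from h import *
p,R,o=pose();print(p,o['gripper_width'],go(st(-.115,0,.032),A))
t=cam('top');s=cam('side','s2')
m=mask(t,*RNG['blue'],60,30);m[:,:240]=0;m[:,370:]=0;m[:160]=0
for b in blobs(cv2.morphologyEx(m,cv2.MORPH_CLOSE,np.ones((5,5))),5): print(b[:2])
im=cv2.resize(s['image'][140:260,220:380],None,fx=4,fy=4);cv2.imwrite('pics/s2c.png',im[:,:,::-1])
E
```

```text
[0.57595039 0.19442928 0.08859866] 0.3069898052047909 (array([-0.6,  1.9, 56.6]), array([-0.15,  0.03,  0.3 ]))
(71.5, ((281.0054931640625, 197.5736846923828), (9.64025592803955, 42.69783401489258), 85.76361083984375))
```

View pics/s2c.png

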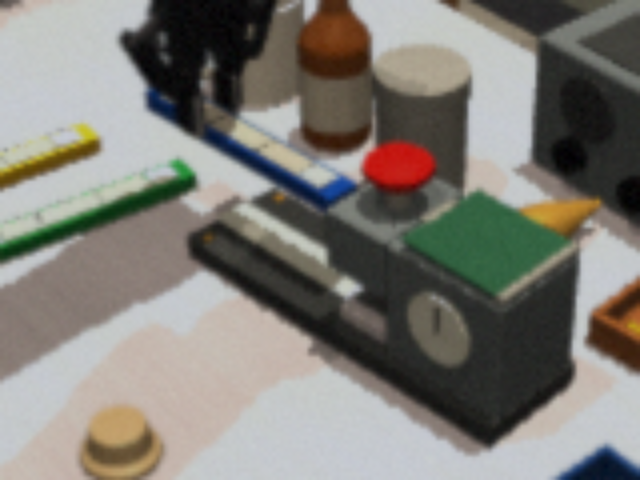

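The side crop shows blue held level and aligned with the bed, its front end at (335,190) short of the overhang. Lowering, then sliding in.

step_arm(increments=[[[-0.6, 0, 2, 28, 0, 0, 0], [-0.6, 0, 2, 56, 0, 0, 0], [-0.6, 0, 2, 56, 0, 0, 0], [-0.6, -15, 2, 56, 0, 0, 0], [-0.6, -35, 2, 56, 0, 0, 0], [-0.6, -55, 2, 56, 0, 0, 0], [-0.6, -68, 2, 56, 0, 0, 0], [-0.6, -68, 2, 56, 0, 0, 0]]])

```text
t: 9.37
eef_pos: [0.5884, 0.1221, 0.0356]
tool_rot: [0.002, 0.67, 0.743, 0.001]
contact_force: [-0.4, 0.3, -0.2]
gripper_width: 0.314
grasp_force: 49.5
```

```bash
python3 - <<'E'
from h import *
p,R,o=pose();print(p,o['gripper_width'],o['contact_force'],go(st(-.04,0,.027),A))
E
```

```text
[0.58840988 0.12206483 0.03557731] 0.3138128957356194 [-0.41873134  0.29294684 -0.24734504] (array([-2.4, -3.1,  8.6]), array([ 0.21,  0.09, -0.07]))
```

step_arm(increments=[[[-0.6, 0, -3, 4, 0, 0, 0], [-0.6, 0, -3, 7, 0, 0, 0], [-0.6, -2, -3, 7, 0, 0, 0], [-0.6, -4, -3, 7, 0, 0, 0], [-0.6, -6, -3, 7, 0, 0, 0], [-0.6, -6, -3, 7, 0, 0, 0]]])

```text
t: 9.87
eef_pos: [0.584, 0.1207, 0.0258]
tool_rot: [0.0, 0.667, 0.745, -0.0]
contact_force: [1.7, 0.3, -0.3]
gripper_width: 0.31
grasp_force: 49.6
```

step_arm(increments=[[[-0.6, -2, 0, 0, 0, 0, 0], [-0.6, -4, 0, 0, 0, 0, 0], [-0.6, -5, 0, 0, 0, 0, 0]]])

```text
t: 10.12
eef_pos: [0.5842, 0.1195, 0.0258]
tool_rot: [-0.002, 0.667, 0.745, 0.001]
contact_force: [-2.5, 9.6, 0.7]
gripper_width: 0.312
grasp_force: 49.7
```

```bash
python3 - <<'E'
from h import *
p,R,o=pose();print(p,o['gripper_width'],o['contact_force'],go(st(-.04,0,.027),A))
E
```

```text
[0.58417312 0.11947335 0.02584598] 0.31186108155712333 [-2.54129338  9.63744432  0.66599829] (array([-0.2,  1.4, -1.2]), array([-0.03, -0.22,  0.4 ]))
```

The strip is on the end stop: 9.6 N at xs = -40 mm, as modelled. Release and rise.

step_arm(increments=[[[0.05, 0, 0, 0, 0, 0, 0], [0.05, 0, 0, 0, 0, 0, 0], [0.05, 0, 0, 0, 0, 0, 0], [0.05, 0, 0, -30, 0, 0, 0], [0.05, 0, 0, -70, 0, 0, 0], [-1, 0, 0, -110, 0, 0, 0], [-1, 0, 0, -150, 0, 0, 0], [-1, 0, 0, -165, 0, 0, 0], [-1, 0, 0, -165, 0, 0, 0]]])

```text
t: 10.87
eef_pos: [0.5875, 0.1156, 0.1957]
tool_rot: [0.002, 0.668, 0.744, 0.004]
contact_force: [1.3, -0.6, -0.3]
gripper_width: -0.003
grasp_force: 0.0
```

```bash
python3 - <<'E'
from h import *
t=cam('top')
m=mask(t,*RNG['blue'],60,30);m[:,:240]=0;m[:,370:]=0;m[:160]=0
p,R,o=pose();print(p,o['gripper_width'],o['contact_force'],go(st(.075,0,.16),A))
for b in blobs(cv2.morphologyEx(m,cv2.MORPH_CLOSE,np.ones((5,5))),5): print(b[:2])
for n in('yellow','green'): print(n,strip(n,c=t))
E
```

```text
[0.5859624  0.11564437 0.19308378] 0.0027108990067973276 [-0.28995672  0.08998114 -1.15104543] (array([-111.3,   -0.6,   33. ]), array([ 0.25, -0.06,  0.24]))
(11.5, ((296.5293884277344, 201.38233947753906), (1.4572335481643677, 25.079757690429688), 85.60128784179688))
yellow (array([0.46431488, 0.36020479]), np.float32(3.068066), [0.02858296036720276, 0.19879253208637238])
green (array([0.47066745, 0.27678227]), np.float32(3.0707624), [0.015384446829557419, 0.1499072015285492])
```

step_arm(increments=[[[-1, -40, 0, 0, 0, 0, 0], [-1, -80, 0, 0, 0, 0, 0], [-1, -111, 0, 0, 0, 0, 0], [-1, -111, 0, 15, 0, 0, 0], [-1, -111, 0, 35, 0, 0, 0], [-1, -111, 0, 45, 0, 0, 0], [-1, -111, 0, 55, 0, 0, 0], [-1, -111, 0, 60, 0, 0, 0], [-1, -111, 0, 63, 0, 0, 0]]])

```text
t: 11.67
eef_pos: [0.5957, 0.0039, 0.1314]
tool_rot: [-0.002, 0.668, 0.744, -0.001]
contact_force: [-26.5, -2.0, 70.7]
gripper_width: -0.001
grasp_force: 35.4
```

step_arm(increments=[[[-1, 0, 0, 2, 0, 0, 0], [-1, 0, 0, 3, 0, 0, 0]]])

```text
t: 11.83
eef_pos: [0.5957, 0.0039, 0.1313]
tool_rot: [-0.002, 0.668, 0.744, 0.0]
contact_force: [-30.9, -1.7, 77.2]
gripper_width: 0.003
grasp_force: 38.6
```

Plunger is at its stop. Rising and returning to the holder.

step_arm(increments=[[[-1, 0, 0, -20, 0, 0, 0], [-1, 0, 0, -50, 0, 0, 0], [-1, 0, 0, -70, 0, 0, 0], [0.1, 40, 0, -70, 0, 0, 0], [0.1, 80, 0, -70, 0, 0, 0], [0.1, 115, 0, -70, 0, 0, 0], [0.1, 115, 0, -40, 0, 0, 0], [0.1, 115, 0, 0, 0, 0, 0], [0.1, 115, 0, 40, 0, 0, 0], [0.1, 115, 0, 40, 0, 0, 0]]])

```text
t: 12.67
eef_pos: [0.5777, 0.12, 0.077]
tool_rot: [-0.004, 0.666, 0.745, -0.006]
contact_force: [-0.4, 1.2, -0.5]
gripper_width: 0.552
grasp_force: 0.0
```

```bash
python3 - <<'E'
from h import *
w=cam('wrist','w4');p,R,o=pose();print(p,o['gripper_width'],o['contact_force'],go(st(-.04,0,.027),A))
print(strip('blue',.036,w,(200,0,440,400)), st(0,0,0))
E
```

```text
[0.58012338 0.11971459 0.08072449] 0.5507047446430166 [ 0.43704606 -0.86543824  0.39736223] (array([-0.8,  6. , 53.7]), array([-0.57,  0.13,  0.34]))
(array([0.58620358, 0.09529067]), np.float32(1.670541), [0.02878420799970627, 0.1704472452402115]) [0.5898 0.0796 0.    ]
```

step_arm(increments=[[[0.1, 0, 5, 25, 0, 0, 0], [0.1, 0, 5, 53, 0, 0, 0], [0.1, 0, 5, 53, 0, 0, 0], [-0.6, 0, 5, 53, 0, 0, 0], [-0.6, 0, 5, 53, 0, 0, 0], [-0.6, 0, 5, 53, 0, 0, 0], [-0.6, 0, 5, 53, 0, 0, 0]]], force=50)

```text
t: 13.3
eef_pos: [0.5907, 0.1207, 0.0342]
tool_rot: [0.001, 0.667, 0.745, 0.002]
contact_force: [-2.2, -1.0, 6.8]
gripper_width: 0.287
grasp_force: 50.2
```

```bash
python3 - <<'E'
from h import *
p,R,o=pose();print(p,o['gripper_width'],o['contact_force'],R.as_matrix().round(3)[:,2])
E
```

```text
[0.5906603  0.12070741 0.03422016] 0.2866031115383109 [-2.15239298 -1.03887479  6.75751992] [ 0.003  0.001 -1.   ]
```

```bash
python3 - <<'E'
from h import *
s=cam('side');w=cam('wrist')
a=cv2.resize(s['image'][150:250,230:370],(800,571));b=w['image']
cv2.imwrite('pics/c5.png',cv2.resize(np.hstack([cv2.resize(a,(560,400)),b[:,120:520]]),(800,333))[:,:,::-1])
E
```

```text
(no output)
```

View pics/c5.png

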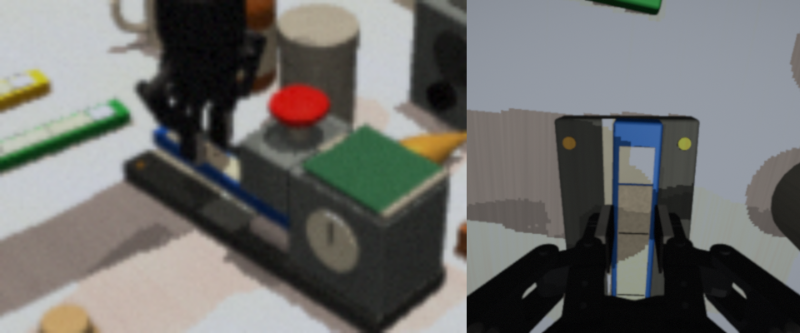

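The view shows the holder in the bed, nudged a few mm to the right and gripped too high. Opening, going lower and re-gripping.

step_arm(increments=[[[0.1, 0, 0, 0, 0, 0, 0], [0.1, 0, 0, 0, 0, 0, 0], [0.1, 0, 0, 0, 0, 0, 0], [0.1, 0, 0, 3, 0, 0, 0], [0.1, 0, 0, 3, 0, 0, 0], [0.1, 0, 0, 3, 0, 0, 0]]])

```text
t: 13.9
eef_pos: [0.5888, 0.1205, 0.0285]
tool_rot: [-0.0, 0.667, 0.745, -0.0]
contact_force: [-0.1, -0.0, -0.1]
gripper_width: 0.547
grasp_force: 0.0
```

```bash
python3 - <<'E'
from h import *
w=cam('wrist');p,R,o=pose();print(p,o['gripper_width'],o['contact_force'],go(st(-.04,0,.027),A))
print(strip('blue',.036,w,(200,0,440,400)))
E
```

```text
[0.58894266 0.12045684 0.02862718] 0.5499694749912323 [-0.32379441  0.41403243  0.35343552] (array([-0.7, -3.4,  1.6]), array([-0.03,  0.01,  0.28]))
(array([0.58987772, 0.12209574]), np.float32(1.6329209), [0.02793264389038086, 0.11997263878583908])
```

step_arm(increments=[[[0.1, 0, 0, 1, 0, 0, 0], [-0.6, 0, 0, 1, 0, 0, 0], [-0.6, 0, 0, 1, 0, 0, 0], [-0.6, 0, 0, 1, 0, 0, 0], [-0.6, 0, 0, 1, 0, 0, 0], [-0.6, 0, 0, 1, 0, 0, 0]]])

```text
t: 14.45
eef_pos: [0.5894, 0.1205, 0.0281]
tool_rot: [0.0, 0.667, 0.745, 0.0]
contact_force: [-0.1, -0.2, 2.2]
gripper_width: 0.309
grasp_force: 49.7
```

step_arm(increments=[[[-0.6, 0, 0, -3, 0, 0, 0], [-0.6, 20, 0, -3, 0, 0, 0], [-0.6, 50, 0, -3, 0, 0, 0], [-0.6, 85, 0, -3, 0, 0, 0], [-0.6, 85, 0, -3, 0, 0, 0], [-0.6, 85, 0, -40, 0, 0, 0], [-0.6, 85, 0, -80, 0, 0, 0], [-0.6, 85, 0, -120, 0, 0, 0], [-0.6, 85, 0, -170, 0, 0, 0], [-0.6, 85, 0, -170, 0, 0, 0]]])

```text
t: 15.28
eef_pos: [0.5833, 0.2056, 0.205]
tool_rot: [0.002, 0.667, 0.745, 0.005]
contact_force: [2.1, -0.4, -0.1]
gripper_width: 0.305
grasp_force: 49.4
```

```bash
python3 - <<'E'
from h import *
p,R,o=pose();print(p,o['gripper_width'],o['contact_force'],go([.47,-.2,.24],A))
E
```

```text
[0.58326442 0.20558678 0.2049716 ] 0.3052616229467578 [ 2.06508945 -0.38359704 -0.13060338] (array([-390.7, -156.4,  -37.9]), array([ 0.55, -0.2 ,  0.26]))
```

step_arm(increments=[[[-0.6, -390, -156, -25, 0, 0, -6], [-0.6, -390, -156, -35, 0, 0, -6], [-0.6, -390, -156, -35, 0, 0, -6], [-0.6, -390, -156, -35, 0, 0, -6], [-0.6, -390, -156, -35, 0, 0, -6], [-0.6, -390, -156, -35, 0, 0, -6], [-0.6, -390, -156, -35, 0, 0, -6], [-0.6, -390, -156, -35, 0, 0, -6], [-0.6, -390, -156, -35, 0, 0, -6], [-0.6, -390, -156, -35, 0, 0, -6]]])

```text
t: 16.12
eef_pos: [0.4676, -0.1967, 0.2327]
tool_rot: [-0.0, 0.627, 0.779, 0.0]
contact_force: [0.8, -0.2, -1.1]
gripper_width: 0.309
grasp_force: 49.3
```

step_arm(increments=[[[-0.6, -30, -15, 0, 0, 0, 0], [-0.6, -30, -15, 0, 0, 0, 0], [-0.6, -30, -15, 0, 0, 0, 0]]])

```text
t: 16.37
eef_pos: [0.4593, -0.2296, 0.2325]
tool_rot: [0.0, 0.629, 0.777, -0.0]
contact_force: [0.4, 0.8, 0.1]
gripper_width: 0.309
grasp_force: 49.3
```

```bash
python3 - <<'E'
from h import *
p,R,o=pose();print(p,o['gripper_width'],R.as_matrix().round(3)[:,0])
w=cam('wrist','w6'); t=cam('top')
B=np.array([.475,-.331])
im=w['image'].copy()
for dx in(-.105,.105):
  for dy in (.125,-.125):
    u=proj(w,[B[0]+dx,B[1]+dy,.06])[0];print(u);cv2.drawMarker(im,tuple(int(a) for a in u),(255,0,255),0,9,1)
cv2.imwrite('pics/w6.png',im[:,:,::-1])
E
```

```text
[ 0.45926167 -0.22962262  0.23246652] 0.3093944922441775 [-0.208  0.978 -0.   ]
[240.87874407 138.96033308]
[216.887889   332.52925845]
[437.1301287  180.52525753]
[375.06037667 359.3070118 ]
```

View pics/w6.png

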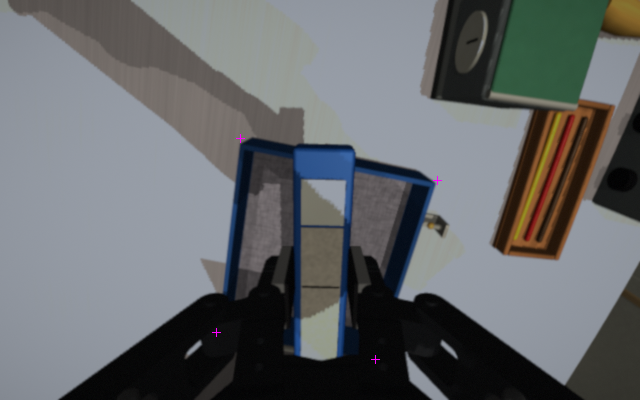

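The wrist view shows blue held above the box, and the predicted box corners are within about 4 px. The yaw turned the wrong way, which I'll correct with +12°.

```bash
python3 - <<'E'
from h import *
print(go([.53,-.283,.1],np.pi/2))
E
```

```text
(array([-70.1,  55.8, 132. ]), array([-0.02, -0.05, 12.33]))
```

step_arm(increments=[[[-0.6, -35, 28, 20, 0, 0, 6], [-0.6, -70, 56, 40, 0, 0, 12], [-0.6, -70, 56, 60, 0, 0, 12], [-0.6, -70, 56, 95, 0, 0, 12], [-0.6, -70, 56, 130, 0, 0, 12], [-0.6, -70, 56, 130, 0, 0, 12], [-0.6, -70, 56, 130, 0, 0, 12], [-0.6, -70, 56, 130, 0, 0, 12]]])

```text
t: 17.13
eef_pos: [0.5313, -0.2836, 0.104]
tool_rot: [0.001, 0.705, 0.709, 0.0]
contact_force: [0.5, -1.7, 0.3]
gripper_width: 0.309
grasp_force: 49.3
```

```bash
python3 - <<'E'
from h import *
p,R,o=pose();print(p,o['gripper_width'],o['contact_force'],go([.53,-.283,.016],np.pi/2))
E
```

```text
[ 0.53126247 -0.28359469  0.10396045] 0.30876819485299845 [ 0.49791546 -1.73208276  0.33219156] (array([ 0.6, -1.4, 88. ]), array([0.09, 0.02, 0.37]))
```

step_arm(increments=[[[-0.6, 0, -1, 30, 0, 0, 0], [-0.6, 0, -1, 60, 0, 0, 0], [-0.6, 0, -1, 80, 0, 0, 0], [-0.6, 0, -1, 86, 0, 0, 0], [-0.6, 0, -1, 86, 0, 0, 0], [-0.6, 0, -1, 86, 0, 0, 0]]])

```text
t: 17.63
eef_pos: [0.5306, -0.2847, 0.0186]
tool_rot: [0.001, 0.705, 0.709, 0.001]
contact_force: [0.2, 0.2, 0.3]
gripper_width: 0.313
grasp_force: 49.4
```

step_arm(increments=[[[-0.6, 0, 0, 4, 0, 0, 0], [-0.6, 0, 0, 4, 0, 0, 0], [-0.1, 0, 0, 4, 0, 0, 0], [-0.1, 0, 0, 4, 0, 0, 0], [-0.1, 0, 0, 4, 0, 0, 0], [-0.1, 0, 0, -30, 0, 0, 0], [-0.1, 0, 0, -70, 0, 0, 0], [-0.1, 0, 0, -110, 0, 0, 0], [-0.1, 0, 0, -150, 0, 0, 0], [-0.1, 0, 0, -190, 0, 0, 0]]])

```text
t: 18.47
eef_pos: [0.5288, -0.2842, 0.2087]
tool_rot: [0.0, 0.706, 0.709, 0.0]
contact_force: [0.9, 0.2, 0.5]
gripper_width: 0.454
grasp_force: 0.0
```

```bash
python3 - <<'E'
from h import *
t=cam('top');p,R,o=pose();print(p,o['gripper_width'],o['contact_force'])
for n in('yellow','green'): print(n,strip(n,c=t))
print('blue',strip('blue',.021,t,(395,208,465,268)))
c,th,s=strip('yellow',c=t)
y=th if th>np.pi/2 else th+np.pi
print(go(np.r_[c+.04*np.array([np.cos(y),np.sin(y)]),.23],y))
E
```

```text
[ 0.53236506 -0.28700538  0.21666738] 0.4481225799004724 [ 2.519273   -3.01253465  5.40031265]
yellow (array([0.46431804, 0.36024812]), np.float32(3.068066), [0.028496138751506805, 0.19879253208637238])
green (array([0.49439037, 0.26714236]), np.float32(3.058185), [0.0296056866645813, 0.19881018996238708])
blue (array([ 0.53004336, -0.264341  ]), np.float32(1.5940455), [0.02781234309077263, 0.07787290215492249])
(array([ 650.5, -105.5,  -17.2]), array([  0.35,   0.68, -85.58]))
```

step_arm(increments=[[[0.1, 650, -105, -15, 0, 0, -86], [0.1, 650, -105, -15, 0, 0, -86], [0.1, 650, -105, -15, 0, 0, -86], [0.1, 650, -105, -15, 0, 0, -86], [0.1, 650, -105, -15, 0, 0, -86], [0.1, 650, -105, -15, 0, 0, -86], [0.1, 650, -105, -15, 0, 0, -86], [0.1, 650, -105, -15, 0, 0, -86], [0.1, 650, -105, -15, 0, 0, -86], [0.1, 650, -105, -15, 0, 0, -86]]])

```text
t: 19.35
eef_pos: [0.4601, 0.1287, 0.2164]
tool_rot: [0.001, 0.154, 0.988, 0.001]
contact_force: [1.0, 0.7, -0.0]
gripper_width: 0.549
grasp_force: 0.0
```

```bash
cat >> h.py <<'E'
def pick(c,th,z,off=.04):
    y=th if th>np.pi/2 else th+np.pi
    return go(np.r_[c+off*np.array([np.cos(y),np.sin(y)]),z],y)
E
python3 - <<'E'
from h import *
p,R,o=pose();print(p,pick(np.array([.4643,.3602]),3.068,.2))
E
```

```text
[0.46006081 0.12869481 0.21644499] (array([105.5, 212.4,  16.6]), array([  0.07,   0.06, -13.56]))
```

step_arm(increments=[[[0.1, 105, 212, 16, 0, 0, -13.5], [0.1, 105, 212, 16, 0, 0, -13.5], [0.1, 105, 212, 16, 0, 0, -13.5], [0.1, 105, 212, 16, 0, 0, -13.5], [0.1, 105, 212, 16, 0, 0, -13.5], [0.1, 105, 212, 16, 0, 0, -13.5], [0.1, 105, 212, 16, 0, 0, -13.5], [0.1, 105, 212, 16, 0, 0, -13.5], [0.1, 105, 212, 16, 0, 0, -13.5]]])

```text
t: 20.1
eef_pos: [0.427, 0.3601, 0.1998]
tool_rot: [0.0, 0.04, 0.999, -0.0]
contact_force: [-1.1, -0.3, 0.7]
gripper_width: 0.549
grasp_force: 0.0
```

```bash
python3 - <<'E'
from h import *
w=cam('wrist','w7');p,R,o=pose()
c,th,s=strip('yellow',c=w,box=(200,0,440,400));print(p,c,np.rad2deg(th),s,pick(c,th,.05))
m=w['image'];
E
```

```text
[0.42729492 0.35942094 0.1999607 ] [0.46231958 0.35620901] 176.05516 [0.027453819289803505, 0.19930893182754517] (array([  4.9,  -0.8, 150. ]), array([-0.04,  0.02, -0.77]))
```

step_arm(increments=[[[0.1, 5, -1, 40, 0, 0, -0.8], [0.1, 5, -1, 80, 0, 0, -0.8], [0.1, 5, -1, 120, 0, 0, -0.8], [0.1, 5, -1, 150, 0, 0, -0.8], [0.1, 5, -1, 150, 0, 0, -0.8], [0.1, 5, -1, 150, 0, 0, -0.8], [0.1, 5, -1, 150, 0, 0, -0.8]]])

```text
t: 20.73
eef_pos: [0.4232, 0.3604, 0.0519]
tool_rot: [0.001, 0.034, 0.999, 0.001]
contact_force: [0.4, 0.5, 0.6]
gripper_width: 0.55
grasp_force: 0.0
```

```bash
python3 - <<'E'
from h import *
p,R,o=pose();print(p,pick(np.array([.4623,.3565]),np.deg2rad(176.05),.006))
E
```

```text
[0.42315384 0.36037284 0.05185173] (array([ 0.8, -1.2, 45.8]), array([0.1 , 0.11, 0.06]))
```

step_arm(increments=[[[0.1, 1, -1, 25, 0, 0, 0], [0.1, 1, -1, 45, 0, 0, 0], [0.1, 1, -1, 45, 0, 0, 0], [0.1, 1, -1, 45, 0, 0, 0], [-0.6, 1, -1, 45, 0, 0, 0], [-0.6, 1, -1, 45, 0, 0, 0], [-0.6, 1, -1, 45, 0, 0, 0], [-0.6, 1, -1, 45, 0, 0, 0], [-0.6, 1, -1, 45, 0, 0, 0]]], force=50)

```text
t: 21.48
eef_pos: [0.422, 0.3605, 0.0074]
tool_rot: [0.001, 0.033, 0.999, 0.001]
contact_force: [-1.2, -1.0, 7.9]
gripper_width: 0.309
grasp_force: 49.3
```

step_arm(increments=[[[-0.6, 0, 0, -30, 0, 0, 0], [-0.6, 0, 0, -70, 0, 0, 0], [-0.6, 0, 0, -110, 0, 0, 0], [-0.6, 0, 0, -150, 0, 0, 0], [-0.6, 0, 0, -185, 0, 0, 0], [-0.6, 0, 0, -185, 0, 0, 0]]])

```text
t: 21.98
eef_pos: [0.4242, 0.3624, 0.1989]
tool_rot: [0.005, 0.034, 0.999, 0.006]
contact_force: [0.9, 0.4, 0.5]
gripper_width: 0.308
grasp_force: 49.9
```

```bash
python3 - <<'E'
from h import *
p,R,o=pose();print(p,o['gripper_width'],go(st(-.12,0,.19),A))
E
```

```text
[0.42417629 0.36241315 0.19893602] 0.3083669961566088 (array([-163.6, -152.9,    8.6]), array([ 9.100e-01, -4.000e-02,  8.015e+01]))
```

step_arm(increments=[[[-0.6, -164, -153, 8, 0, 0, 80], [-0.6, -164, -153, 8, 0, 0, 80], [-0.6, -164, -153, 8, 0, 0, 80], [-0.6, -164, -153, 8, 0, 0, 80], [-0.6, -164, -153, 8, 0, 0, 80], [-0.6, -164, -153, 8, 0, 0, 80], [-0.6, -164, -153, 8, 0, 0, 80], [-0.6, -164, -153, 8, 0, 0, 80], [-0.6, -164, -153, 8, 0, 0, 80], [-0.6, -164, -153, 8, 0, 0, 80]]])

```text
t: 22.82
eef_pos: [0.5743, 0.1958, 0.183]
tool_rot: [0.0, 0.614, 0.789, 0.001]
contact_force: [0.4, 0.3, -1.6]
gripper_width: 0.307
grasp_force: 49.9
```

```bash
python3 - <<'E'
from h import *
p,R,o=pose();print(p,o['gripper_width'],go(st(-.12,0,.085),A))
E
```

```text
[0.57426667 0.1957964  0.18295838] 0.30725713622652845 (array([ 2.2,  3.5, 98. ]), array([ 0.07, -0.06,  8.2 ]))
```

step_arm(increments=[[[-0.6, 2, 3, 20, 0, 0, 7], [-0.6, 2, 3, 45, 0, 0, 8], [-0.6, 2, 3, 75, 0, 0, 8], [-0.6, 2, 3, 98, 0, 0, 8], [-0.6, 2, 3, 98, 0, 0, 8], [-0.6, 2, 3, 98, 0, 0, 8], [-0.6, 2, 3, 98, 0, 0, 8]]])

```text
t: 23.4
eef_pos: [0.5776, 0.1988, 0.0859]
tool_rot: [0.0, 0.665, 0.746, 0.001]
contact_force: [0.3, 0.2, -0.2]
gripper_width: 0.311
grasp_force: 49.9
```

```bash
python3 - <<'E'
from h import *
w=cam('wrist');p,R,o=pose();print(p,o['gripper_width'],go(st(-.12,0,.032),A))
print(strip('yellow',p[2]+.009,w,(200,0,440,400)),st(-.08,0,0))
t=cam('top');print(strip('green',c=t))
E
```

```text
[0.57792527 0.19890456 0.08615736] 0.308100784895194 (array([ 0. , -0.8, 54.2]), array([ 0.19, -0.07,  0.56]))
(array([0.57656366, 0.20019414]), np.float32(1.6833718), [0.02862912230193615, 0.1162276640534401]) [0.58143772 0.15916175 0.        ]Traceback (most recent call last):
  File "<stdin>", line 4, in <module>
  File "h.py", line 47, in strip
    q=onz(c,blobs(m,20)[0][2].reshape(-1,2),z)[:,:2]
            ~~~~~~~~~~~^^^
IndexError: list index out of range
```

step_arm(increments=[[[-0.6, 0, -1, 28, 0, 0, 0], [-0.6, 0, -1, 55, 0, 0, 0], [-0.6, 0, -1, 55, 0, 0, 0], [-0.6, -15, -1, 55, 0, 0, 0], [-0.6, -35, -1, 55, 0, 0, 0], [-0.6, -55, -1, 55, 0, 0, 0], [-0.6, -70, -1, 55, 0, 0, 0], [-0.6, -72, -1, 55, 0, 0, 0], [-0.6, -72, -1, 55, 0, 0, 0], [-0.6, -72, -1, 55, 0, 0, 0]]])

```text
t: 24.33
eef_pos: [0.5842, 0.1273, 0.0301]
tool_rot: [0.0, 0.665, 0.746, 0.001]
contact_force: [-0.4, 1.0, -1.8]
gripper_width: 0.31
grasp_force: 51.3
```

```bash
python3 - <<'E'
from h import *
p,R,o=pose();print(p,o['gripper_width'],o['contact_force'],go(st(-.04,0,.0275),A))
E
```

```text
[0.58415109 0.12733464 0.03011495] 0.31012774661440506 [-0.36634789  0.99738875 -1.80758547] (array([-8.1,  0.5,  2.6]), array([ 0.07, -0.05,  0.58]))
```

step_arm(increments=[[[-0.6, 0, 0, 2.5, 0, 0, 0], [-0.6, -3, 0, 2.5, 0, 0, 0], [-0.6, -6, 0, 2.5, 0, 0, 0], [-0.6, -8, 0, 2.5, 0, 0, 0], [-0.6, -10, 0, 2.5, 0, 0, 0], [-0.6, -10, 0, 2.5, 0, 0, 0], [-0.6, -10, 0, 2.5, 0, 0, 0]]])

```text
t: 24.92
eef_pos: [0.585, 0.1214, 0.0269]
tool_rot: [-0.001, 0.664, 0.748, 0.002]
contact_force: [-1.7, 10.1, 5.3]
gripper_width: 0.307
grasp_force: 52.0
```

step_arm(increments=[[[0.05, 0, 0, 0, 0, 0, 0], [0.05, 0, 0, 0, 0, 0, 0], [0.05, 0, 0, 0, 0, 0, 0], [0.05, 0, 0, -30, 0, 0, 0], [0.05, 0, 0, -70, 0, 0, 0], [-1, 0, 0, -110, 0, 0, 0], [-1, 0, 0, -150, 0, 0, 0], [-1, 0, 0, -165, 0, 0, 0], [-1, 0, 0, -165, 0, 0, 0], [-1, 0, 0, -165, 0, 0, 0]]])

```text
t: 25.75
eef_pos: [0.5851, 0.1164, 0.192]
tool_rot: [0.0, 0.666, 0.746, 0.001]
contact_force: [-0.6, -0.6, -0.8]
gripper_width: 0.001
grasp_force: 0.0
```

```bash
python3 - <<'E'
from h import *
w=cam('wrist');p,R,o=pose();print(p,o['gripper_width'],o['contact_force'],go(st(.075,0,.16),A))
c,th,s=strip('yellow',.036,w,(200,0,440,400));print(c,th,s,'end',c+s[1]/2*np.array([np.cos(th),np.sin(th)]),st(-.1,0,0))
E
```

```text
[0.58422131 0.11651489 0.19069891] -0.00026312550530099854 [-0.1757536   0.2583724   0.33104402] (array([-112.3,    0.6,   30.7]), array([-0.06,  0.02,  0.55]))
[0.58461988 0.11073504] 1.6991622 [0.02970353327691555, 0.1377195566892624] end [0.57580489 0.17902827] [0.57934715 0.17905219 0.        ]
```

step_arm(increments=[[[-1, -40, 0, 0, 0, 0, 0], [-1, -80, 0, 0, 0, 0, 0], [-1, -112, 0, 0, 0, 0, 0], [-1, -112, 0, 15, 0, 0, 0], [-1, -112, 0, 32, 0, 0, 0], [-1, -112, 0, 42, 0, 0, 0], [-1, -112, 0, 50, 0, 0, 0], [-1, -112, 0, 56, 0, 0, 0], [-1, -112, 0, 58, 0, 0, 0], [-1, -112, 0, 58, 0, 0, 0]]])

```text
t: 26.63
eef_pos: [0.5959, 0.0045, 0.1326]
tool_rot: [-0.001, 0.666, 0.746, -0.002]
contact_force: [-5.7, -3.7, 10.4]
gripper_width: 0.003
grasp_force: 4.7
```

step_arm(increments=[[[-1, 0, 0, 1, 0, 0, 0], [-1, 0, 0, 1.5, 0, 0, 0]]])

```text
t: 26.8
eef_pos: [0.596, 0.0044, 0.1321]
tool_rot: [-0.001, 0.666, 0.746, -0.002]
contact_force: [-8.4, -3.3, 18.3]
gripper_width: -0.001
grasp_force: 8.9
```

step_arm(increments=[[[-1, 0, 0, 1.5, 0, 0, 0], [-1, 0, 0, 2, 0, 0, 0], [-1, 0, 0, 2, 0, 0, 0]]])

```text
t: 27.05
eef_pos: [0.5961, 0.0045, 0.1319]
tool_rot: [-0.001, 0.666, 0.746, -0.001]
contact_force: [-12.6, -2.6, 29.8]
gripper_width: 0.004
grasp_force: 14.8
```

step_arm(increments=[[[-1, 0, 0, -20, 0, 0, 0], [-1, 0, 0, -50, 0, 0, 0], [-1, 0, 0, -70, 0, 0, 0], [0.1, 40, 0, -70, 0, 0, 0], [0.1, 80, 0, -70, 0, 0, 0], [0.1, 115, 0, -70, 0, 0, 0], [0.1, 115, 0, -40, 0, 0, 0], [0.1, 115, 0, 0, 0, 0, 0], [0.1, 115, 0, 40, 0, 0, 0], [0.1, 115, 0, 60, 0, 0, 0]]])

```text
t: 27.88
eef_pos: [0.581, 0.1208, 0.0648]
tool_rot: [-0.002, 0.665, 0.747, -0.003]
contact_force: [-0.9, 0.7, -0.8]
gripper_width: 0.548
grasp_force: 0.0
```

step_arm(increments=[[[0.1, 0, 0, 0, 0, 0, 0], [0.1, 0, 0, 0, 0, 0, 0]]])

```text
t: 28.05
eef_pos: [0.5834, 0.12, 0.0687]
tool_rot: [-0.001, 0.665, 0.747, -0.002]
contact_force: [-0.2, -0.5, 0.9]
gripper_width: 0.546
grasp_force: 0.0
```

```bash
python3 - <<'E'
from h import *
w=cam('wrist');p,R,o=pose();print(p,o['gripper_width'],o['contact_force'],go(st(-.04,0,.0275),A))
print(strip('yellow',.036,w,(200,0,440,400)))
E
```

```text
[0.58486851 0.12010627 0.07034733] 0.5563999399708461 [ 1.05131196  0.41915852 -0.06853739] (array([-0.8,  0.7, 42.8]), array([0.  , 0.02, 0.59]))
(array([0.5872606, 0.1001168]), np.float32(1.6942762), [0.02992333099246025, 0.16265390813350677])
```

step_arm(increments=[[[0.1, 0, 0, 20, 0, 0, 0], [0.1, 0, 0, 42, 0, 0, 0], [0.1, 0, 0, 42, 0, 0, 0], [0.1, 0, 0, 42, 0, 0, 0], [0.1, 0, 0, 42, 0, 0, 0]]])

```text
t: 28.52
eef_pos: [0.5859, 0.1202, 0.03]
tool_rot: [0.001, 0.665, 0.746, 0.001]
contact_force: [-0.1, 0.1, -0.0]
gripper_width: 0.547
grasp_force: 0.0
```

step_arm(increments=[[[0.1, 0, -1, 2, 0, 0, 0], [0.1, 0, -1, 2.5, 0, 0, 0], [-0.6, 0, -1, 2.5, 0, 0, 0], [-0.6, 0, -1, 2.5, 0, 0, 0], [-0.6, 0, -1, 2.5, 0, 0, 0], [-0.6, 0, -1, 2.5, 0, 0, 0], [-0.6, 0, -1, 2.5, 0, 0, 0]]], force=50)

```text
t: 29.1
eef_pos: [0.5842, 0.1201, 0.0264]
tool_rot: [0.0, 0.665, 0.747, 0.001]
contact_force: [-0.2, 0.2, 5.3]
gripper_width: 0.31
grasp_force: 50.2
```

step_arm(increments=[[[-0.6, 0, 0, -3, 0, 0, 0], [-0.6, 20, 0, -3, 0, 0, 0], [-0.6, 50, 0, -3, 0, 0, 0], [-0.6, 85, 0, -3, 0, 0, 0], [-0.6, 85, 0, -3, 0, 0, 0], [-0.6, 85, 0, -40, 0, 0, 0], [-0.6, 85, 0, -80, 0, 0, 0], [-0.6, 85, 0, -120, 0, 0, 0], [-0.6, 85, 0, -170, 0, 0, 0], [-0.6, 85, 0, -190, 0, 0, 0]]])

```text
t: 29.93
eef_pos: [0.5746, 0.2041, 0.2193]
tool_rot: [0.001, 0.666, 0.746, 0.001]
contact_force: [0.3, -1.3, -1.0]
gripper_width: 0.311
grasp_force: 49.7
```

```bash
python3 - <<'E'
from h import *
p,R,o=pose();print(p,o['gripper_width'],go([.475,-.283,.22],np.pi/2))
E
```

```text
[0.57464154 0.20414078 0.21930556] 0.311171836497005 (array([-472.6, -154.6,   -1.7]), array([ 0.17, -0.07,  6.55]))
```

step_arm(increments=[[[-0.6, -420, -150, 0, 0, 0, 6.5], [-0.6, -420, -150, 0, 0, 0, 6.5], [-0.6, -420, -150, 0, 0, 0, 6.5], [-0.6, -420, -150, 0, 0, 0, 6.5], [-0.6, -420, -150, 0, 0, 0, 6.5], [-0.6, -420, -150, 0, 0, 0, 6.5], [-0.6, -420, -150, 0, 0, 0, 6.5], [-0.6, -420, -150, 0, 0, 0, 6.5], [-0.6, -420, -150, 0, 0, 0, 6.5], [-0.6, -420, -150, 0, 0, 0, 6.5]]])

```text
t: 30.77
eef_pos: [0.4784, -0.2032, 0.2156]
tool_rot: [-0.0, 0.707, 0.708, 0.0]
contact_force: [0.4, -0.0, -1.2]
gripper_width: 0.308
grasp_force: 49.7
```

step_arm(increments=[[[-0.6, -20, 0, 20, 0, 0, 0], [-0.6, -20, 0, 60, 0, 0, 0], [-0.6, -20, 0, 80, 0, 0, 0], [-0.6, -20, 0, 80, 0, 0, 0]]])

```text
t: 31.1
eef_pos: [0.4762, -0.2207, 0.1317]
tool_rot: [-0.003, 0.707, 0.707, -0.002]
contact_force: [-1.2, 0.8, -0.4]
gripper_width: 0.312
grasp_force: 49.7
```

```bash
python3 - <<'E'
from h import *
p,R,o=pose();print(p,o['gripper_width'],go([.475,-.283,.1],np.pi/2))
E
```

```text
[ 0.47620446 -0.22067571  0.13168073] 0.31222094618141877 (array([-62.4,  -1. ,  31.6]), array([-0.44, -0.11,  0.02]))
```

step_arm(increments=[[[-0.6, -20, -1, 20, 0, 0, 0], [-0.6, -50, -1, 40, 0, 0, 0], [-0.6, -62, -1, 60, 0, 0, 0], [-0.6, -62, -1, 90, 0, 0, 0], [-0.6, -62, -1, 110, 0, 0, 0], [-0.6, -62, -1, 113, 0, 0, 0], [-0.6, -62, -1, 113, 0, 0, 0], [-0.6, -62, -1, 113, 0, 0, 0]]])

```text
t: 31.77
eef_pos: [0.4798, -0.2838, 0.024]
tool_rot: [0.001, 0.706, 0.708, 0.0]
contact_force: [-0.1, -0.3, -1.6]
gripper_width: 0.309
grasp_force: 49.7
```

step_arm(increments=[[[-0.6, 0, -5, 0, 0, 0, 0], [-0.6, 0, -5, 8, 0, 0, 0], [-0.6, 0, -5, 9, 0, 0, 0], [-0.6, 0, -5, 9, 0, 0, 0], [-0.1, 0, -5, 9, 0, 0, 0], [-0.1, 0, -5, 9, 0, 0, 0], [-0.1, 0, -5, 9, 0, 0, 0], [-0.1, 0, -5, -30, 0, 0, 0], [-0.1, 0, -5, -70, 0, 0, 0], [-0.1, 0, -5, -110, 0, 0, 0]]])

```text
t: 32.6
eef_pos: [0.4728, -0.2835, 0.1334]
tool_rot: [-0.001, 0.707, 0.707, -0.001]
contact_force: [1.5, -0.4, -0.6]
gripper_width: 0.449
grasp_force: 0.0
```

step_arm(increments=[[[0.1, 40, 0, -40, 0, 0, 0], [0.1, 80, 0, -80, 0, 0, 0], [0.1, 120, 0, -80, 0, 0, 0], [0.1, 160, 0, -80, 0, 0, 0], [0.1, 160, 0, -80, 0, 0, 0]]])

```text
t: 33.02
eef_pos: [0.4741, -0.119, 0.2136]
tool_rot: [-0.0, 0.705, 0.709, 0.002]
contact_force: [0.8, 1.1, -0.5]
gripper_width: 0.55
grasp_force: 0.0
```

```bash
python3 - <<'E'
from h import *
t=cam('top','t3');p,R,o=pose();print(p,o['gripper_width'])
c,th,s=strip('green',c=t,box=(170,170,262,300));print(c,np.rad2deg(th),s,pick(c,th,.2))
im=cv2.resize(t['image'][150:290,160:490],None,fx=2.4,fy=2.4);cv2.imwrite('pics/t3.png',np.clip(im[:,:,::-1]*1.5,0,255).astype('uint8'))
E
```

```text
[ 0.47427419 -0.1162694   0.21318641] 0.5548784616122563
[0.49439037 0.26714236] 175.22108 [0.0296056866645813, 0.19881018996238708] (array([386.9, -16.2,  14.6]), array([  0.21,  -0.13, -84.7 ]))
```

View pics/t3.png

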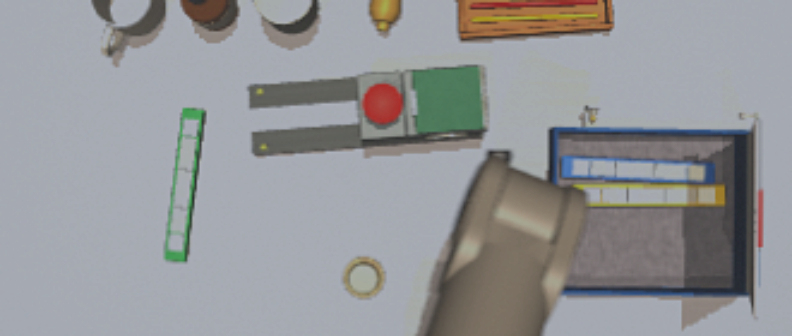

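The top view shows blue (crop (635,168)) and yellow (crop (650,195)) lying in the box, and green still at crop (185,185). Going for green.

step_arm(increments=[[[0.1, 387, -16, 12, 0, 0, -85], [0.1, 387, -16, 12, 0, 0, -85], [0.1, 387, -16, 12, 0, 0, -85], [0.1, 387, -16, 12, 0, 0, -85], [0.1, 387, -16, 12, 0, 0, -85], [0.1, 387, -16, 12, 0, 0, -85], [0.1, 387, -16, 12, 0, 0, -85], [0.1, 387, -16, 12, 0, 0, -85], [0.1, 387, -16, 12, 0, 0, -85], [0.1, 387, -16, 12, 0, 0, -85]]])

```text
t: 33.9
eef_pos: [0.4554, 0.2708, 0.2004]
tool_rot: [-0.0, 0.152, 0.988, 0.001]
contact_force: [-0.6, 0.4, -0.2]
gripper_width: 0.55
grasp_force: 0.0
```

```bash
python3 - <<'E'
from h import *
t=cam('top');p,R,o=pose()
for n in('blue','yellow'):print(n,strip(n,.021,t,(395,200,465,268)))
print(p,pick(np.array([.4944,.2671]),np.deg2rad(175.2),.2))
E
```

```text
blue (array([ 0.52870512, -0.32243615]), np.float32(1.5461084), [0.028949540108442307, 0.1951737105846405])
yellow (array([ 0.49764794, -0.33564836]), np.float32(1.5922276), [0.02793632633984089, 0.200445756316185])
[0.45557186 0.27053172 0.2002649 ] (array([ 1. , -0.4,  0.3]), array([ 1.300e-01, -1.000e-02, -1.223e+01]))
```

step_arm(increments=[[[0.1, 1, 0, 0, 0, 0, -12], [0.1, 1, 0, 0, 0, 0, -12], [0.1, 1, 0, 0, 0, 0, -12], [0.1, 1, 0, 0, 0, 0, -12]]])

```text
t: 34.28
eef_pos: [0.4562, 0.2629, 0.2005]
tool_rot: [-0.0, 0.057, 0.998, -0.0]
contact_force: [-0.7, 0.5, 0.3]
gripper_width: 0.552
grasp_force: 0.0
```

```bash
python3 - <<'E'
from h import *
w=cam('wrist');p,R,o=pose()
c,th,s=strip('green',c=w,box=(240,60,400,320));print(p,c,np.rad2deg(th),s,pick(c,th,.05))
E
```

```text
[0.45616855 0.26295327 0.20053045] [0.49225244 0.26373166] 174.67342 [0.02743804082274437, 0.19925574958324432] (array([  4.2,   4. , 150.5]), array([-0.  ,  0.01, -1.23]))
```

step_arm(increments=[[[0.1, 4, 4, 40, 0, 0, -1], [0.1, 4, 4, 80, 0, 0, -1], [0.1, 4, 4, 120, 0, 0, -1], [0.1, 4, 4, 150, 0, 0, -1], [0.1, 4, 4, 150, 0, 0, -1], [0.1, 4, 4, 150, 0, 0, -1], [0.1, 4, 4, 150, 0, 0, -1]]])

```text
t: 34.92
eef_pos: [0.4536, 0.2685, 0.0521]
tool_rot: [0.001, 0.047, 0.999, 0.001]
contact_force: [0.7, 0.2, 1.0]
gripper_width: 0.545
grasp_force: 0.0
```

```bash
python3 - <<'E'
from h import *
p,R,o=pose();print(p,pick(np.array([.4923,.2637]),np.deg2rad(174.7),.006))
E
```

```text
[0.45362895 0.26847668 0.05205375] (array([ 1.1, -1.2, 46.1]), array([ 0.07,  0.1 , -0.1 ]))
```

step_arm(increments=[[[0.1, 1, -1, 25, 0, 0, 0], [0.1, 1, -1, 45, 0, 0, 0], [0.1, 1, -1, 45, 0, 0, 0], [0.1, 1, -1, 45, 0, 0, 0], [-0.6, 1, -1, 45, 0, 0, 0], [-0.6, 1, -1, 45, 0, 0, 0], [-0.6, 1, -1, 45, 0, 0, 0], [-0.6, 1, -1, 45, 0, 0, 0], [-0.6, 1, -1, 45, 0, 0, 0]]], force=50)

```text
t: 35.67
eef_pos: [0.4528, 0.2681, 0.0078]
tool_rot: [0.001, 0.046, 0.999, 0.001]
contact_force: [-0.9, -1.3, 8.0]
gripper_width: 0.315
grasp_force: 49.2
```

step_arm(increments=[[[-0.6, 0, 0, -30, 0, 0, 0], [-0.6, 0, 0, -70, 0, 0, 0], [-0.6, 0, 0, -110, 0, 0, 0], [-0.6, 0, 0, -150, 0, 0, 0], [-0.6, 0, 0, -185, 0, 0, 0], [-0.6, 0, 0, -185, 0, 0, 0]]])

```text
t: 36.17
eef_pos: [0.4553, 0.2694, 0.1989]
tool_rot: [0.005, 0.047, 0.999, 0.005]
contact_force: [1.4, 0.4, -0.1]
gripper_width: 0.306
grasp_force: 50.0
```

```bash
python3 - <<'E'
from h import *
p,R,o=pose();print(p,o['gripper_width'],go(st(-.12,0,.19),A))
E
```

```text
[0.45531827 0.26944964 0.19889603] 0.3062966702130663 (array([-127.9,  -58.9,    9.5]), array([8.800e-01, 6.000e-02, 7.864e+01]))
```

step_arm(increments=[[[-0.6, -128, -59, 8, 0, 0, 78.5], [-0.6, -128, -59, 8, 0, 0, 78.5], [-0.6, -128, -59, 8, 0, 0, 78.5], [-0.6, -128, -59, 8, 0, 0, 78.5], [-0.6, -128, -59, 8, 0, 0, 78.5], [-0.6, -128, -59, 8, 0, 0, 78.5], [-0.6, -128, -59, 8, 0, 0, 78.5], [-0.6, -128, -59, 8, 0, 0, 78.5], [-0.6, -128, -59, 8, 0, 0, 78.5], [-0.6, -128, -59, 8, 0, 0, 78.5]]])

```text
t: 37.0
eef_pos: [0.5732, 0.1967, 0.1832]
tool_rot: [-0.0, 0.624, 0.781, 0.001]
contact_force: [0.0, -0.3, -1.1]
gripper_width: 0.311
grasp_force: 50.0
```

```bash
python3 - <<'E'
from h import *
p,R,o=pose();print(p,o['gripper_width'],go(st(-.12,0,.085),A))
E
```

```text
[0.57323583 0.19673797 0.18319425] 0.3114339403078167 (array([ 1.2,  4.3, 98.2]), array([ 0.04, -0.05,  6.72]))
```

step_arm(increments=[[[-0.6, 1, 4, 20, 0, 0, 6.5], [-0.6, 1, 4, 45, 0, 0, 6.5], [-0.6, 1, 4, 75, 0, 0, 6.5], [-0.6, 1, 4, 98, 0, 0, 6.5], [-0.6, 1, 4, 98, 0, 0, 6.5], [-0.6, 1, 4, 98, 0, 0, 6.5], [-0.6, 1, 4, 98, 0, 0, 6.5]]])

```text
t: 37.58
eef_pos: [0.5781, 0.1987, 0.0862]
tool_rot: [0.0, 0.665, 0.746, 0.001]
contact_force: [0.7, -0.1, -0.4]
gripper_width: 0.314
grasp_force: 49.9
```

```bash
python3 - <<'E'
from h import *
w=cam('wrist');p,R,o=pose();print(p,o['gripper_width'],go(st(-.12,0,.032),A))
print(strip('green',p[2]+.009,w,(240,0,400,400)),st(-.08,0,0))
E
```

```text
[0.57836089 0.19880829 0.08655868] 0.30729975789706443 (array([ 0.2, -1.3, 54.6]), array([ 0.18, -0.06,  0.57]))
(array([0.57700211, 0.20045827]), np.float32(1.6833146), [0.02822135016322136, 0.1155008003115654]) [0.58143772 0.15916175 0.        ]
```

Same state as for yellow, so the same insertion moves apply.

step_arm(increments=[[[-0.6, 0, -1, 28, 0, 0, 0], [-0.6, 0, -1, 55, 0, 0, 0], [-0.6, 0, -1, 55, 0, 0, 0], [-0.6, -15, -1, 55, 0, 0, 0], [-0.6, -35, -1, 55, 0, 0, 0], [-0.6, -55, -1, 55, 0, 0, 0], [-0.6, -70, -1, 55, 0, 0, 0], [-0.6, -72, -1, 55, 0, 0, 0], [-0.6, -72, -1, 55, 0, 0, 0], [-0.6, -72, -1, 55, 0, 0, 0]]])

```text
t: 38.47
eef_pos: [0.5845, 0.1277, 0.0302]
tool_rot: [-0.0, 0.665, 0.747, 0.001]
contact_force: [0.7, -0.4, -0.9]
gripper_width: 0.314
grasp_force: 50.2
```

step_arm(increments=[[[-0.6, 0, 0, 2.5, 0, 0, 0], [-0.6, -3, 0, 2.5, 0, 0, 0], [-0.6, -6, 0, 2.5, 0, 0, 0], [-0.6, -8, 0, 2.5, 0, 0, 0], [-0.6, -10, 0, 2.5, 0, 0, 0], [-0.6, -10, 0, 2.5, 0, 0, 0], [-0.6, -10, 0, 2.5, 0, 0, 0]]])

```text
t: 39.05
eef_pos: [0.5863, 0.121, 0.0278]
tool_rot: [-0.001, 0.664, 0.748, 0.002]
contact_force: [-1.3, 5.2, 6.4]
gripper_width: 0.308
grasp_force: 51.0
```

step_arm(increments=[[[-0.6, -3, 0, 0, 0, 0, 0], [-0.6, -3, 0, 0, 0, 0, 0], [0.05, -3, 0, 0, 0, 0, 0], [0.05, -3, 0, 0, 0, 0, 0], [0.05, -3, 0, 0, 0, 0, 0], [0.05, -3, 0, -30, 0, 0, 0], [0.05, -3, 0, -70, 0, 0, 0], [-1, -3, 0, -110, 0, 0, 0], [-1, -3, 0, -150, 0, 0, 0], [-1, -3, 0, -165, 0, 0, 0]]])

```text
t: 39.88
eef_pos: [0.5882, 0.1134, 0.1972]
tool_rot: [0.002, 0.666, 0.746, 0.003]
contact_force: [1.9, 0.5, 1.1]
gripper_width: 0.105
grasp_force: 0.0
```

step_arm(increments=[[[-1, 0, 0, 0, 0, 0, 0], [-1, 0, 0, 0, 0, 0, 0]]])

```text
t: 40.05
eef_pos: [0.586, 0.114, 0.1925]
tool_rot: [0.0, 0.665, 0.747, 0.001]
contact_force: [-0.2, -0.4, -0.6]
gripper_width: 0.001
grasp_force: 0.0
```

```bash
python3 - <<'E'
from h import *
w=cam('wrist');p,R,o=pose();print(p,o['gripper_width'],o['contact_force'],go(st(.075,0,.16),A))
c,th,s=strip('green',.036,w,(240,0,400,290));print(c,th,s,'end',c+s[1]/2*np.array([np.cos(th),np.sin(th)]),st(-.1,0,0))
E
```

```text
[0.58509222 0.11402696 0.19123494] 0.002431455763241099 [-1.10977195  0.08539568 -0.32969443] (array([-109.7,   -0. ,   31.2]), array([-0.06, -0.  ,  0.59]))
[0.58611685 0.11105095] 1.6901097 [0.029128938913345337, 0.1359049379825592] end [0.57802843 0.17852031] [0.57934715 0.17905219 0.        ]
```

End at xs = -0.1 m, so green is loaded. Pressing.

step_arm(increments=[[[-1, -40, 0, 0, 0, 0, 0], [-1, -80, 0, 0, 0, 0, 0], [-1, -110, 0, 0, 0, 0, 0], [-1, -110, 0, 15, 0, 0, 0], [-1, -110, 0, 32, 0, 0, 0], [-1, -110, 0, 42, 0, 0, 0], [-1, -110, 0, 50, 0, 0, 0], [-1, -110, 0, 56, 0, 0, 0], [-1, -110, 0, 58, 0, 0, 0], [-1, -110, 0, 58, 0, 0, 0]]])

```text
t: 40.93
eef_pos: [0.5966, 0.0038, 0.133]
tool_rot: [-0.001, 0.665, 0.746, -0.002]
contact_force: [-6.0, -3.3, 9.5]
gripper_width: -0.001
grasp_force: 4.6
```

step_arm(increments=[[[-1, 0, 0, 1, 0, 0, 0], [-1, 0, 0, 2, 0, 0, 0], [-1, 0, 0, 3, 0, 0, 0], [-1, 0, 0, 3, 0, 0, 0]]])

```text
t: 41.27
eef_pos: [0.5967, 0.0038, 0.132]
tool_rot: [-0.001, 0.666, 0.746, -0.001]
contact_force: [-10.7, -1.8, 22.9]
gripper_width: 0.001
grasp_force: 10.9
```

step_arm(increments=[[[-1, 0, 0, -20, 0, 0, 0], [-1, 0, 0, -50, 0, 0, 0], [-1, 0, 0, -70, 0, 0, 0], [0.1, 40, 0, -70, 0, 0, 0], [0.1, 80, 0, -70, 0, 0, 0], [0.1, 115, 0, -70, 0, 0, 0], [0.1, 115, 0, -40, 0, 0, 0], [0.1, 115, 0, 0, 0, 0, 0], [0.1, 115, 0, 40, 0, 0, 0], [0.1, 115, 0, 60, 0, 0, 0]]])

```text
t: 42.1
eef_pos: [0.5817, 0.12, 0.0659]
tool_rot: [-0.002, 0.664, 0.747, -0.003]
contact_force: [-0.8, -0.3, -0.3]
gripper_width: 0.551
grasp_force: 0.0
```

step_arm(increments=[[[0.1, 0, 0, 0, 0, 0, 0], [0.1, 0, 0, 0, 0, 0, 0], [0.1, 0, 0, 0, 0, 0, 0]]])

```text
t: 42.35
eef_pos: [0.5861, 0.1191, 0.0721]
tool_rot: [0.001, 0.665, 0.747, 0.001]
contact_force: [1.0, 0.1, 1.0]
gripper_width: 0.549
grasp_force: 0.0
```

```bash
python3 - <<'E'
from h import *
w=cam('wrist');p,R,o=pose();print(p,o['gripper_width'],go(st(-.04,0,.0275),A))
print(strip('green',.036,w,(240,0,400,290)))
E
```

```text
[0.58652246 0.11916176 0.07263073] 0.544515349325868 (array([ 0.3, -1. , 45.1]), array([ 0.16, -0.02,  0.58]))
(array([0.58466917, 0.12852085]), np.float32(1.6930562), [0.028390008956193924, 0.10502169281244278])
```

step_arm(increments=[[[0.1, 0, -1, 20, 0, 0, 0], [0.1, 0, -1, 43, 0, 0, 0], [0.1, 0, -1, 43, 0, 0, 0], [0.1, 0, -1, 43, 0, 0, 0], [0.1, 0, -1, 43, 0, 0, 0]]])

```text
t: 42.82
eef_pos: [0.5854, 0.1189, 0.0298]
tool_rot: [0.001, 0.665, 0.746, 0.001]
contact_force: [1.3, -0.3, 0.6]
gripper_width: 0.548
grasp_force: 0.0
```

step_arm(increments=[[[0.1, 0, 0, 2, 0, 0, 0], [0.1, 0, 0, 2, 0, 0, 0], [-0.6, 0, 0, 2, 0, 0, 0], [-0.6, 0, 0, 2, 0, 0, 0], [-0.6, 0, 0, 2, 0, 0, 0], [-0.6, 0, 0, 2, 0, 0, 0], [-0.6, 0, 0, 2, 0, 0, 0]]], force=50)

```text
t: 43.4
eef_pos: [0.5848, 0.1191, 0.0269]
tool_rot: [0.0, 0.665, 0.747, 0.001]
contact_force: [-1.3, -0.6, 5.0]
gripper_width: 0.314
grasp_force: 50.0
```

step_arm(increments=[[[-0.6, 0, 0, -3, 0, 0, 0], [-0.6, 20, 0, -3, 0, 0, 0], [-0.6, 50, 0, -3, 0, 0, 0], [-0.6, 85, 0, -3, 0, 0, 0], [-0.6, 85, 0, -3, 0, 0, 0], [-0.6, 85, 0, -40, 0, 0, 0], [-0.6, 85, 0, -80, 0, 0, 0], [-0.6, 85, 0, -120, 0, 0, 0], [-0.6, 85, 0, -170, 0, 0, 0], [-0.6, 85, 0, -190, 0, 0, 0]]])

```text
t: 44.23
eef_pos: [0.5753, 0.203, 0.2198]
tool_rot: [0.001, 0.666, 0.746, 0.001]
contact_force: [1.7, -0.4, -0.4]
gripper_width: 0.309
grasp_force: 49.7
```

```bash
python3 - <<'E'
from h import *
t=cam('top');p,R,o=pose();print(p,o['gripper_width'],go([.428,-.21,.22],np.pi/2))
for n in('blue','yellow'):print(n,strip(n,.021,t,(395,200,465,268)))
E
```

```text
[0.57805588 0.20357519 0.22459064] 0.3111646318754224 (array([-393.8, -196.2,    1.2]), array([ 0.55, -0.25,  6.53]))
blue (array([ 0.52870512, -0.32243615]), np.float32(1.5461084), [0.028949540108442307, 0.1951737105846405])
yellow (array([ 0.49764794, -0.33564836]), np.float32(1.5922276), [0.02793632633984089, 0.200445756316185])
```

step_arm(increments=[[[-0.6, -394, -194, 0, 0, 0, 6.5], [-0.6, -394, -194, 0, 0, 0, 6.5], [-0.6, -394, -194, 0, 0, 0, 6.5], [-0.6, -394, -194, 0, 0, 0, 6.5], [-0.6, -394, -194, 0, 0, 0, 6.5], [-0.6, -394, -194, 0, 0, 0, 6.5], [-0.6, -394, -194, 0, 0, 0, 6.5], [-0.6, -394, -194, 0, 0, 0, 6.5], [-0.6, -394, -194, 0, 0, 0, 6.5], [-0.6, -394, -194, 0, 0, 0, 6.5]]])

```text
t: 45.12
eef_pos: [0.433, -0.1906, 0.2159]
tool_rot: [-0.0, 0.706, 0.708, 0.0]
contact_force: [1.2, 0.0, -0.6]
gripper_width: 0.308
grasp_force: 49.7
```

step_arm(increments=[[[-0.6, -10, -2, 20, 0, 0, 0], [-0.6, -10, -2, 60, 0, 0, 0], [-0.6, -10, -2, 80, 0, 0, 0], [-0.6, -10, -2, 80, 0, 0, 0]]])

```text
t: 45.45
eef_pos: [0.4291, -0.1984, 0.1325]
tool_rot: [-0.003, 0.707, 0.707, -0.002]
contact_force: [-1.6, 0.8, -0.9]
gripper_width: 0.31
grasp_force: 49.6
```

```bash
python3 - <<'E'
from h import *
p,R,o=pose();print(p,o['gripper_width'],go([.43,-.285,.017],np.pi/2))
E
```

```text
[ 0.42907841 -0.1983956   0.13248742] 0.3099416472499769 (array([-86.8,   1.8, 115.4]), array([-0.43, -0.07,  0.01]))
```

step_arm(increments=[[[-0.6, -35, 0, 15, 0, 0, 0], [-0.6, -70, 0, 30, 0, 0, 0], [-0.6, -86, 0, 55, 0, 0, 0], [-0.6, -86, 0, 85, 0, 0, 0], [-0.6, -86, 0, 110, 0, 0, 0], [-0.6, -86, 0, 112, 0, 0, 0], [-0.6, -86, 0, 112, 0, 0, 0], [-0.6, -86, 0, 112, 0, 0, 0]]])

```text
t: 46.12
eef_pos: [0.4336, -0.2855, 0.0256]
tool_rot: [0.001, 0.706, 0.708, 0.0]
contact_force: [-0.3, -0.5, -1.0]
gripper_width: 0.305
grasp_force: 49.6
```

step_arm(increments=[[[-0.6, 0, -2, 6, 0, 0, 0], [-0.6, 0, -2, 11, 0, 0, 0], [-0.6, 0, -2, 11, 0, 0, 0], [-0.1, 0, -2, 11, 0, 0, 0], [-0.1, 0, -2, 11, 0, 0, 0], [-0.1, 0, -2, 11, 0, 0, 0], [-0.1, 0, -2, -20, 0, 0, 0], [-0.1, 0, -2, -60, 0, 0, 0], [-0.1, 0, -2, -100, 0, 0, 0], [-0.1, 0, -2, -120, 0, 0, 0]]])

```text
t: 46.95
eef_pos: [0.4315, -0.2866, 0.1478]
tool_rot: [0.002, 0.707, 0.707, 0.001]
contact_force: [0.8, -0.7, 0.4]
gripper_width: 0.447
grasp_force: 0.0
```

step_arm(increments=[[[-1, 40, 0, -40, 0, 0, 0], [-1, 80, 30, -80, 0, 0, 0], [-1, 120, 70, -120, 0, 0, 0], [-1, 160, 110, -160, 0, 0, 0], [-1, 200, 130, -190, 0, 0, 0], [-1, 200, 130, -230, 0, 0, 0], [-1, 200, 130, -230, 0, 0, 0]]])

```text
t: 47.53
eef_pos: [0.543, -0.1068, 0.3402]
tool_rot: [-0.0, 0.706, 0.708, -0.0]
contact_force: [0.6, -1.7, -0.8]
gripper_width: -0.001
grasp_force: 0.0
```

```bash
python3 - <<'E'
from h import *
t=cam('top');s=cam('side');p,R,o=pose();print(p,o['gripper_width'])
for n in RNG:print(n,strip(n,.021,t,(395,200,465,268)))
a=cv2.resize(t['image'][190:290,380:490],(440,400));b=cv2.resize(s['image'][170:400,280:480],(348,400))
cv2.imwrite('pics/f1.png',np.clip(np.hstack([a,b])[:,:,::-1]*1.4,0,255).astype('uint8'))
E
```

```text
[ 0.54779184 -0.10428976  0.3433071 ] 0.0016872276164445984
blue (array([ 0.52846199, -0.33228201]), np.float32(1.5461084), [0.028949540108442307, 0.17547595500946045])
yellow (array([ 0.49764779, -0.33564126]), np.float32(1.5922276), [0.02793632633984089, 0.20045989751815796])
green (array([ 0.43238181, -0.32279813]), np.float32(1.5902125), [0.027740517631173134, 0.19059866666793823])
```

View pics/f1.png

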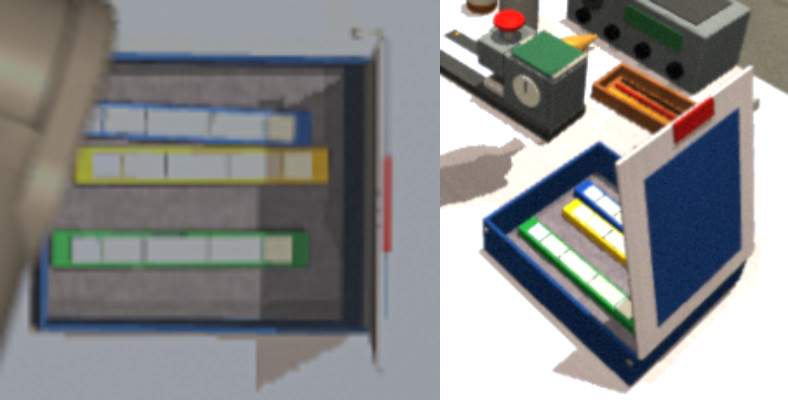

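All three strips lie flat in the box: blue at crop (200,122), yellow (200,165), green (180,248). The lid still leans open, with its red tab at crop (388,205). Next is the lid, over the top to its outer side.

```bash
python3 - <<'E'
from h import *
print(go([.495,-.45,.36],np.pi/2))
E
```

```text
(array([-345.2,  -55.8,  -17.3]), array([ 0.5 , -0.03,  0.52]))
```

step_arm(increments=[[[-1, 0, 0, -20, 0, 0, 0], [-1, -40, -10, -35, 0, 0, 0], [-1, -80, -20, -35, 0, 0, 0], [-1, -120, -30, -35, 0, 0, 0], [-1, -160, -40, -35, 0, 0, 0], [-1, -200, -50, -35, 0, 0, 0], [-1, -240, -56, -35, 0, 0, 0], [-1, -280, -56, -35, 0, 0, 0], [-1, -320, -56, -35, 0, 0, 0], [-1, -350, -56, -35, 0, 0, 0]]])

```text
t: 48.47
eef_pos: [0.4852, -0.4622, 0.373]
tool_rot: [-0.0, 0.708, 0.707, -0.001]
contact_force: [-0.4, -0.1, -0.2]
gripper_width: -0.002
grasp_force: 0.0
```

step_arm(increments=[[[-1, 0, 0, 0, 0, 0, 0], [-1, 0, 0, 0, 0, 0, 0]]])

```text
t: 48.63
eef_pos: [0.4849, -0.4611, 0.3728]
tool_rot: [-0.001, 0.708, 0.706, -0.001]
contact_force: [0.3, 1.3, -0.8]
gripper_width: -0.0
grasp_force: 0.0
```

```bash
python3 - <<'E'
from h import *
p,R,o=pose();print(p,go([.495,-.45,.285],np.pi/2))
E
```

```text
[ 0.4849221  -0.46113016  0.37284873] (array([11.2, 10.2, 87.8]), array([-0.12,  0.02, -0.22]))
```

step_arm(increments=[[[-1, 5, 10, 35, 0, 0, 0], [-1, 10, 10, 70, 0, 0, 0], [-1, 10, 10, 92, 0, 0, 0], [-1, 10, 10, 92, 0, 0, 0], [-1, 10, 10, 92, 0, 0, 0], [-1, 10, 10, 92, 0, 0, 0]]])

```text
t: 49.13
eef_pos: [0.4978, -0.4488, 0.2837]
tool_rot: [0.001, 0.706, 0.708, 0.0]
contact_force: [-0.7, -0.1, 0.6]
gripper_width: -0.003
grasp_force: 0.0
```

```bash
python3 - <<'E'
from h import *
p,R,o=pose();print(p,o['contact_force'])
for th in [1.3,1.15,1,.85,.7,.55,.4,.3,.2,.15,.1,.06,.03,0]:
    r=.225;X=.125-r*np.cos(th)+.005*np.sin(th)+.011;z=.062+r*np.sin(th)+.005*np.cos(th)
    print(th,go([.495,-.331-X,z])[0])
E
```

```text
[ 0.49780136 -0.44881301  0.28368944] [-0.67614378 -0.14849216  0.57097522]
1.3 [37.2 -2.7  3.5]
1.15 [69.2 -2.7 14.2]
1 [99.2 -2.7 29.5]
0.85 [126.6  -2.6  49.2]
0.7 [150.8  -2.6  72.7]
0.55 [171.2  -2.6  99.6]
0.4 [187.3  -2.7 129.2]
0.3 [195.5  -2.7 150.1]
0.2 [201.6  -2.7 171.8]
0.15 [203.8  -2.7 182.8]
0.1 [205.5  -2.7 193.9]
0.06 [206.4  -2.8 202.9]
0.03 [206.9  -2.8 209.6]
0 [207.1  -2.8 216.4]
```

step_arm(increments=[[[-1, 20, -2, 3, 0, 0, 0], [-1, 37, -2, 4, 0, 0, 0], [-1, 53, -2, 8, 0, 0, 0], [-1, 69, -2, 14, 0, 0, 0], [-1, 85, -2, 21, 0, 0, 0], [-1, 99, -2, 30, 0, 0, 0], [-1, 113, -2, 39, 0, 0, 0], [-1, 127, -2, 49, 0, 0, 0], [-1, 139, -2, 61, 0, 0, 0], [-1, 151, -2, 73, 0, 0, 0]]])

```text
t: 49.97
eef_pos: [0.4963, -0.2983, 0.2111]
tool_rot: [0.002, 0.707, 0.708, 0.001]
contact_force: [-0.3, -1.6, 1.1]
gripper_width: 0.002
grasp_force: 0.5
```

step_arm(increments=[[[-1, 10, 0, 13, 0, 0, 0], [-1, 20, 0, 27, 0, 0, 0], [-1, 29, 0, 42, 0, 0, 0], [-1, 37, 0, 57, 0, 0, 0], [-1, 45, 0, 77, 0, 0, 0], [-1, 51, 0, 99, 0, 0, 0], [-1, 53, 0, 110, 0, 0, 0], [-1, 55, 0, 121, 0, 0, 0], [-1, 55, 0, 124, 0, 0, 0]]])

```text
t: 50.72
eef_pos: [0.4956, -0.2425, 0.0846]
tool_rot: [0.0, 0.706, 0.708, 0.0]
contact_force: [-0.1, 0.9, 0.8]
gripper_width: 0.001
grasp_force: 0.6
```

```bash
python3 - <<'E'
from h import *
p,R,o=pose();print(p,o['contact_force'],go([.495,-.25,.067])[0])
E
```

```text
[ 0.49560316 -0.24246381  0.08463301] [-0.12831238  0.88124715  0.83078304] [-7.5 -0.6 17.6]
```

step_arm(increments=[[[-1, 2, 0, 4, 0, 0, 0], [-1, 2, 0, 8, 0, 0, 0], [-1, 2, 0, 12, 0, 0, 0], [-1, 2, 0, 15, 0, 0, 0], [-1, 2, 0, 18, 0, 0, 0], [-1, 2, 0, 19, 0, 0, 0]]])

```text
t: 51.22
eef_pos: [0.4953, -0.2409, 0.0659]
tool_rot: [0.0, 0.707, 0.708, 0.0]
contact_force: [-1.6, 0.1, 6.8]
gripper_width: 0.0
grasp_force: 4.0
```

step_arm(increments=[[[-1, 0, 0, 1.5, 0, 0, 0], [-1, 0, 0, 2.5, 0, 0, 0], [-1, 0, 0, 2.5, 0, 0, 0]]])

```text
t: 51.47
eef_pos: [0.4954, -0.2409, 0.0644]
tool_rot: [0.0, 0.707, 0.707, 0.001]
contact_force: [-2.8, 2.2, 15.0]
gripper_width: 0.0
grasp_force: 8.0
```

step_arm(increments=[[[-1, 0, 0, -30, 0, 0, 0], [-1, 0, 0, -70, 0, 0, 0], [-1, 10, 0, -110, 0, 0, 0], [-1, 50, 0, -150, 0, 0, 0], [-1, 90, 0, -190, 0, 0, 0], [-1, 130, 0, -230, 0, 0, 0], [-1, 170, 0, -250, 0, 0, 0], [-1, 200, 0, -250, 0, 0, 0], [-1, 200, 0, -250, 0, 0, 0]]])

```text
t: 52.22
eef_pos: [0.495, -0.038, 0.3148]
tool_rot: [0.0, 0.706, 0.708, 0.001]
contact_force: [0.8, 0.9, -0.1]
gripper_width: 0.002
grasp_force: 0.0
```

```bash
python3 - <<'E'
from h import *
t=cam('top');s=cam('side');p,R,o=pose();print(p,o['t'],o['contact_force'])
a=cv2.resize(t['image'][130:290,160:490],(800,388));a=a[:,:]
cv2.imwrite('pics/f2.png',np.clip(np.hstack([cv2.resize(a,(480,233)),cv2.resize(s['image'][100:390,200:490],(233,233))])[:,:,::-1]*1.4,0,255).astype('uint8'))
E
```

```text
[ 0.496093   -0.03445431  0.31475964] 52.3167 [0.19900784 0.8456458  0.13479966]
```

View pics/f2.png

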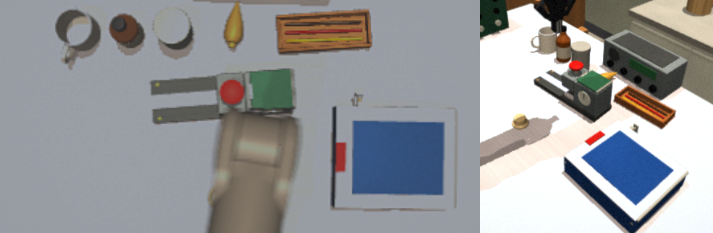

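```bash
python3 - <<'E'
from h import *
t=cam('top');s=cam('side')
c=[]
for cc,b in((t,(370,190,490,290)),(s,(270,240,480,400))):
    m=mask(cc,0,6,110,40);k=np.zeros_like(m);k[b[1]:b[3],b[0]:b[2]]=1
    r=blobs(m*k,8);print(r[0][:2]);c.append(r[0][1][0])
print(tri(t,[c[0]],s,[c[1]]))
print('shut expect',proj(t,[[.476,-.206,.067],[.476,-.206,.1]]))
a=cv2.resize(s['image'][230:330,270:410],(784,560));cv2.imwrite('pics/f3.png',np.clip(a[:,:,::-1]*1.6,0,255).astype('uint8'))
E
```

```text
(97.0, ((394.0, 237.5), (19.0, 6.0), 90.0))
(160.5, ((342.59698486328125, 271.1374206542969), (8.025507926940918, 24.557096481323242), 54.782405853271484))
(array([ 0.47506718, -0.21803436,  0.06706842]), np.float64(0.0013326296950796847))
shut expect [[390.14512489 236.93143039]
 [391.49649291 237.2040666 ]]
```

View pics/f3.png

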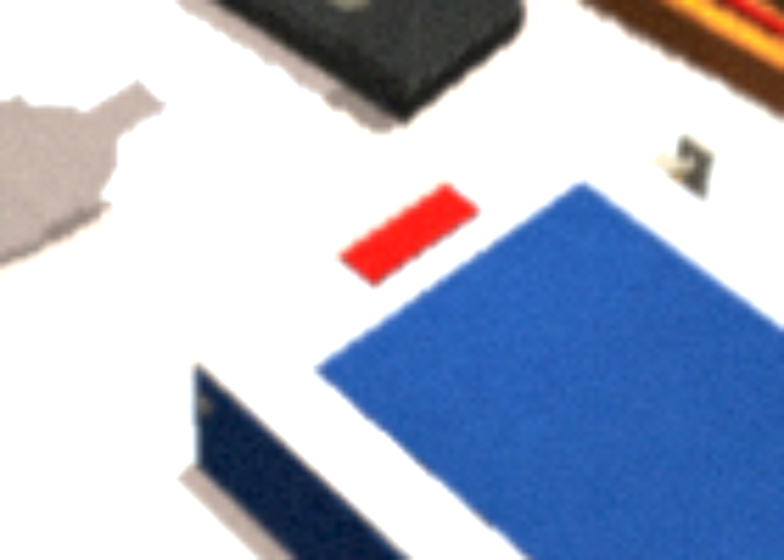

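The close side crop shows the lid flush on the wall at corner (195,365), red tab at about (410,235), and the tab triangulates to z = 0.067. I'll let a second pass and confirm nothing moves.

step_arm(increments=[[[-1, 0, 0, 0, 0, 0, 0], [-1, 0, 0, 0, 0, 0, 0], [-1, 0, 0, 0, 0, 0, 0], [-1, 0, 0, 0, 0, 0, 0], [-1, 0, 0, 0, 0, 0, 0], [-1, 0, 0, 0, 0, 0, 0], [-1, 0, 0, 0, 0, 0, 0], [-1, 0, 0, 0, 0, 0, 0], [-1, 0, 0, 0, 0, 0, 0], [-1, 0, 0, 0, 0, 0, 0]]])

```text
t: 53.25
eef_pos: [0.4947, -0.0406, 0.3133]
tool_rot: [-0.0, 0.707, 0.708, -0.0]
contact_force: [0.1, 1.1, -0.2]
gripper_width: 0.002
grasp_force: 0.0
```

```bash
python3 - <<'E'
from h import *
s=cam('side');m=mask(s,0,6,110,40);m[:240]=0;m[:,:270]=0
print(blobs(m,8)[0][:2])
E
```

```text
(157.5, ((342.65380859375, 271.23077392578125), (7.765803337097168, 24.684158325195312), 56.3099365234375))
```

The lid hasn't moved, so it's held. Handing in.

```bash
python3 -c "
from station import bot
print(bot.hand_in())"
```

```text
the job is handed in; nothing more can be done
None
```

I handed the job in: the ribbon cover is shut, blue, yellow and green were stamped in that order and lie in the dispatch box, and the lid is closed and did not move over a one-second check; the hand-in gave no verdict.

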